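Set a steel flat to the scribed line and nip it in the drill table's jaw

TASK

Get the steel flat ready for drilling: lay it square against the long fence of the slotted table and push it along, to the left, until its left end is level with the scribed line (there is no stop; within 2 mm). Then push the sliding jaw up until it nips the flat against the fence with about 10 N (6 N at the least, never more than 16 N), and let go, with the flat still flush to the fence, its end on the line and the jaw left bearing on it. Never shove the flat itself with more than 20 N, and leave the other things where they lie.

Things in the scene. Friction and masses are not known exactly. Their poses are not given: they have to be found in the camera images.
- bed: Slotted aluminium machine table, fixed, 240 (its x) by 520 (its y) by 24 mm high; origin at the centre of its underside, z up, working top at z = 24 mm. The slots (along y) are no obstacle to sliding. 'Left' is the bed's +y. Beside the jaw's path lie two guide strips 5 mm high, 12 mm wide, centred on bed y = -8 and +68 mm, from bed x = -120 to -30 mm.
- fence_face (a point): The middle of the fence's face, at its top edge: bed x = +60 mm, y = 0, 16 mm above the bed's top. The fence is a straight steel bar bolted on the bed's far side along the bed's y, 440 mm long (y -220 to +220), 25 mm thick, 16 mm high; its face looks to the bed's -x, to the robot. Axes as the bed.
- flat: The work: a loose dark steel flat, 50 (its x) by 150 (its y) by 10 mm thick, about 0.6 kg, on the bed between jaw and fence, slightly askew, to the right of the line; two punch marks on top. Origin at the centre of its underside, z up. It slides with 2 to 6 N. Flush to the fence its origin is at bed x = +35 mm.
- flat_end (a point): The middle of the top edge of the flat's left (+y) end, 75 mm along the flat's y from its origin and 10 mm above its underside: this end has to meet the line.
- mark: The scribed line: straight, black, 2 mm wide, across the bed along the bed's x, also marked on the fence's face and top. Origin on the line, on the bed's top at bed x = 0; its y axis is the bed's y (across the line). It lies at bed y = +70 to +120 mm. The end is on the line when flat_end's y in this frame is 0.
- jaw (a joint): Travel of the sliding jaw towards the fence (the bed's +x), m; 0 = fully back, end of travel 0.08. Its nose piece is screwed 6 to 18 mm out of the jaw's front, differently each time and not measured, and stays so; it meets a flush flat somewhere between travel 0.054 and 0.066: feel for it. The jaw moves with about 3 N of drag (plus 15 N per m/s) and stays where it is left.
- jaw_back (a point): The middle of the jaw's back (robot-side) face, 12 mm above the bed's top; bed x = -90 mm + travel. The jaw is a steel block 56 mm wide (bed y +2 to +58 mm), 28 mm long, 14 mm high, at its back an upright plate 12 mm thick and 36 mm high, to be pushed from behind or pinched from above. The nose piece before it is 40 mm wide, 12 mm high.
- step_block: Bystander: small stepped steel block, 40 by 25 by 24 mm high, on the left end of the bed.
- slot_nut: Bystander: square nut 22 mm with a stud, 32 mm high, on the bed's near right part.
- screwdriver: Bystander: screwdriver on the bench, right.
- spanner: Bystander: spanner on the bench, left.
- chip_brush: Bystander: brush on the bench, left.
- chuck: Bystander: drill chuck, 42 mm diameter, 48 mm high, on the bench, right of the bed.
- oil_bottle: Bystander: white bottle, 56 mm diameter, 130 mm high, on the bench, left.
- bit_tray: Bystander: grey open tray 110 by 160 by 30 mm on the bench, right.
There are look-alikes about, which are no part of the job. Leave any red look-alike of the flat alone.

How it is judged:
By the outcome, as a careful person would: the job done as asked, in the order asked, and still so for the second after the job is handed in, with the robot touching nothing.
It also fails if it takes over 72 s, if anything falls off the work surface, if the arm or the gripper's body presses on something with over 40 N, if the wrist force passes 120 N, or if a joint passes its speed limit or range.

ROBOT

A 6-joint arm with a two-finger parallel gripper is mounted at the origin on the work surface. World frame = base frame: x ahead of the robot, y to its left, z up, the work surface at z = 0. Lengths are in m, angles in rad, forces in N, time in s.
With the tool pointing down it reaches from about 0.225 to 0.875 m from the base axis. Payload 3.4 kg.
Tool frame: the origin (TCP) lies between the finger pads; the fingertips stand 19 mm ahead of it and the grasp point (between the pads) is the TCP (manip.tip_reach is the distance from the TCP to the fingertips, in m); z points along the fingers, x is the direction in which the jaws open and shut, and the axes are right-handed (so a half turn about z gives the same grasp; the last joint's range is limited). The gripper opens to 85 mm and grips with 20 to 120 N. Pads are 22 mm wide; open, the fingers measure 114 mm over their backs; the gripper's body (76 mm by 85 mm) begins 54 mm behind the grasp point. The pads swing forward as they close: fully open they stand 13 mm farther back than shut.
Start: joints at [-1.342, 0.276, 1.505, -0, 1.361, -0.121], TCP at [0.197, -0.54, 0.25] pointing down, gripper open.
Joint ranges: [-2.89, 2.89], [-0.75, 2.08], [0.22, 2.7], [-1.18, 4.32], [0.11, 2.71], [-2.7, 2.7]. Speed limits (rad/s): [2.57, 2.57, 3.14, 3.14, 3.14, 3.14].

INTERFACE

Orientations are given as a unit quaternion [w, x, y, z].
In Python, from rig import manip gives the robot as it stands.
- The arm moves only by the tool send_rows, never from a script. Its arguments are lists of equal length, an entry for each row: "delta_pos": the shift along the tool's x, y, z normalised to -1 to 1, where 1 is 40 cm, a list of three; "angular": the turn, a rotation vector about the tool's x, y, z normalised to -1 to 1, where 1 is 0.08 rad, a list of three. A call has 1 to 5 rows; each row shifts and turns the commanded pose from where the row before left it, along the tool's axes as they then stand; what a row does not reach is not made up. A row lasts 1/12 s, in which the tool goes at most 41.7 mm and 7.16 degrees, less where a joint would pass 70% of its speed; a pose out of reach is approached as far as the arm can. A call with a number of a shift or a turn outside -1 to 1 is refused whole. A call with a gripper value outside its range is refused whole. "hand" is the finger opening in mm, from 0 to 85.4, set as the call begins (left out, the last holds). The fingers move at their own pace and stop on an object; "squeeze" is the grip in N (left out, the last holds). Time passes only in rows, so rows that do not move let the fingers close. It gives the time, the measured TCP pose, the force and the opening at its end, in the units of the state.
- manip.get_state(): the state, without advancing time (a new reading comes with each control period).
- manip.get_image(name): name is "scene" or "top"; returns the picture (420x560x3 uint8, blue, green, red); there is no depth.
- manip.calibration(name): a dict with "fx", "fy", "cx", "cy" (pixels), "camera_from_world" (4x4, takes a point from world to camera coordinates). Camera axes: x right, y up, looking along -z (the intrinsics and any distortion apply to the point x, -y, -z); pixel columns grow to the right and rows downward; lengths in m; the calibration is good to about 2 mm. A picture is of the moment at which its call begins. calibration takes no time and is no camera call.
- manip.sign_off(): hands the job in, once; it reports no verdict.
The state is a dict: "clock": time; "qpos": joint angles; "qd": joint speeds; "effort": joint torques, N m; "position": TCP position; "ee_rot": TCP orientation; "contact_force": force on the tool from outside, world axes, zero at the start; "moment": the same for the moment, N m; "width": finger opening in m.
Only numpy, scipy, OpenCV 4.12 (cv2) and the standard library are available. Lean on these libraries where they do the work, as an engineer would, in place of code of your own. Each camera call takes 0.05 s, during which the arm holds its last target.

## Working session

There is one attempt and no reset: what is moved stays moved. The work goes in short steps, Python scripts to look and compute and a tool call to move; the robot and the scene stay as the last step left them, time stands still between calls to the robot, and variables do not carry over. Pictures are saved under pics/ and viewed, and the job is handed in when it is done.

Besides the shell and the picture viewer there is one more tool, called after ">>>" as a command line: name --argument value ..., lists and objects as JSON in quotes. send_rows: Moves the arm, as the interface text tells. Scaled input: -1 to 1 covers 40 cm each way for a shift and 0.08 rad each way for a turn. Its arguments: {"type":"object","properties":{"delta_pos":{"type":"array","items":{"type":"array","items":{"type":"number"}}},"angular":{"type":"array","items":{"type":"array","items":{"type":"number"}}},"hand":{"type":"number"},"squeeze":{"type":"number"}},"required":["delta_pos","angular"]}

```bash
mkdir -p pics; ls; python3 - <<'E'
from rig import manip
import cv2
s=manip.get_state();print(s)
for n in("scene","top"):
    im=manip.get_image(n);cv2.imwrite(f"pics/{n}0.png",im)
    c=manip.calibration(n);print(n,c)
E
```

```text
pics
{'clock': 0.0, 'qpos': array([-1.34198250e+00,  2.76620005e-01,  1.50613148e+00,  2.52623465e-06,
        1.36067292e+00, -1.21002062e-01]), 'qd': array([-0.00076511,  0.00032443,  0.00103736, -0.00027955, -0.0003087 ,
        0.00098845]), 'effort': array([ 4.06084491e-04, -4.16773868e+01, -2.45808560e+01,  1.17021791e-04,
        1.11328525e-02,  1.19038432e-06]), 'position': array([ 0.19695149, -0.53970555,  0.24942606]), 'ee_rot': array([-6.12706552e-04,  8.19366594e-01, -5.73269174e-01, -6.80749850e-04]), 'contact_force': array([ 0.51556048, -0.24812149,  0.43487801]), 'moment': array([-0.00555731, -0.00189295,  0.03055674]), 'width': 0.08544362845463942}
scene {'fx': 538.0211272278015, 'fy': 538.0211272278015, 'cx': 286.374782562677, 'cy': 202.65828238425289, 'camera_from_world': array([[ 0.84980998,  0.52691616,  0.01350417, -0.40313294],
       [-0.31861853,  0.49312092,  0.80951466,  0.11655925],
       [ 0.41988716, -0.69223632,  0.58694433, -1.78185657],
       [ 0.        ,  0.        ,  0.        ,  1.        ]])}
top {'fx': 424.554707644145, 'fy': 424.554707644145, 'cx': 281.620317082673, 'cy': 200.99764393894344, 'camera_from_world': array([[-2.41837791e-02, -9.99707391e-01, -5.26832962e-04,
         1.13619271e-02],
       [ 9.88675299e-01, -2.39949711e-02,  1.48139778e-01,
        -4.87350217e-01],
       [-1.48109072e-01,  3.06171293e-03,  9.88966293e-01,
        -1.38158535e+00],
       [ 0.00000000e+00,  0.00000000e+00,  0.00000000e+00,
         1.00000000e+00]])}
```

View pics/scene0.png

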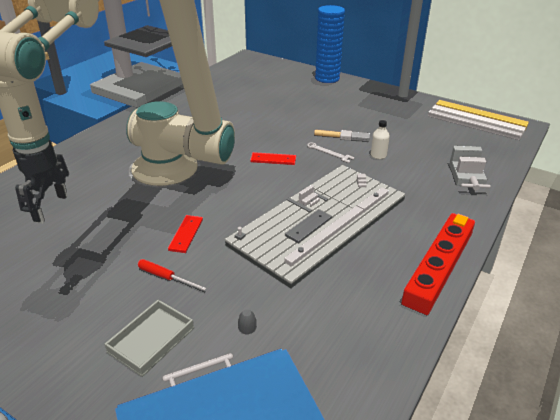

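View pics/top0.png

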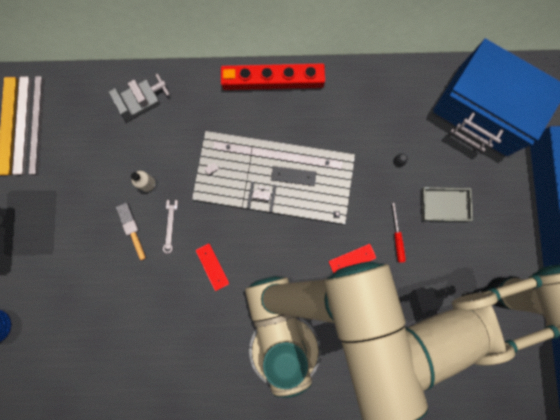

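```bash
python3 - <<'E'
import cv2
im=cv2.imread("pics/top0.png")
c=im[80:260,180:420]
cv2.imwrite("pics/topcrop0.png",cv2.resize(c,None,fx=3.3,fy=3.3,interpolation=cv2.INTER_CUBIC))
E
```

```text
(no output)
```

View pics/topcrop0.png

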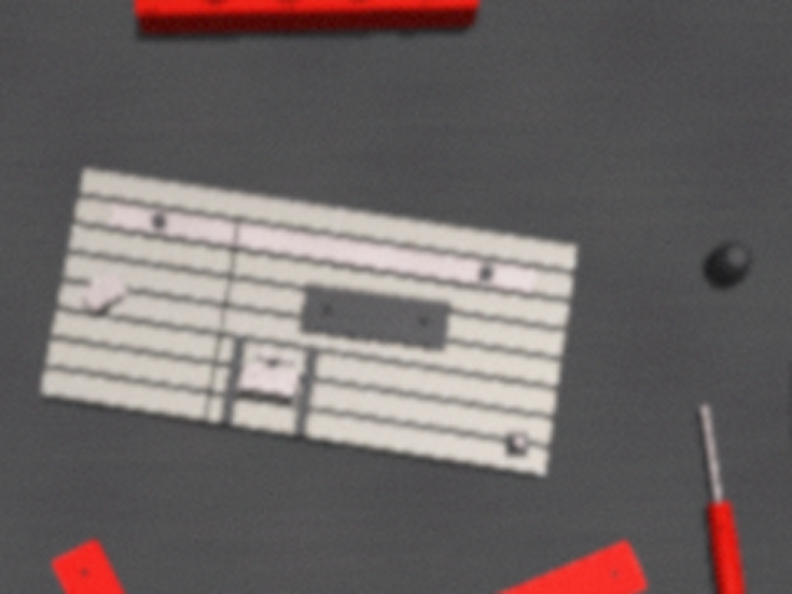

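The flat is the dark grey bar at top px (294,176) with two punch marks. The two red bars, at (212,267) and (352,258), are the look-alikes. Next I measure the bed, the flat and the line by casting rays.

```bash
cat > h.py <<'E'
import numpy as np,cv2
from rig import manip
def cal(n):
    c=manip.calibration(n);return c
def ray(n,px,z):
    c=cal(n);px=np.atleast_2d(np.asarray(px,float))
    T=c["camera_from_world"];R=T[:3,:3];t=T[:3,3]
    d=np.c_[(px[:,0]-c["cx"])/c["fx"],-(px[:,1]-c["cy"])/c["fy"],-np.ones(len(px))]
    o=-R.T@t;w=d@R
    return (o+w*((z-o[2])/w[:,2])[:,None])[:,:2]
def proj(n,p):
    c=cal(n);p=np.atleast_2d(p);q=p@c["camera_from_world"][:3,:3].T+c["camera_from_world"][:3,3]
    return np.c_[c["cx"]+c["fx"]*q[:,0]/-q[:,2],c["cy"]-c["fy"]*q[:,1]/-q[:,2]]
E
python3 - <<'E'
from h import *
im=cv2.imread("pics/top0.png");g=cv2.cvtColor(im,cv2.COLOR_BGR2GRAY)
hsv=cv2.cvtColor(im,cv2.COLOR_BGR2HSV)
m=((g>125)&(hsv[...,1]<60)).astype(np.uint8)*255
roi=np.zeros_like(m);roi[110:240,170:370]=255;m&=roi
m=cv2.morphologyEx(m,cv2.MORPH_CLOSE,np.ones((5,5)))
cs,_=cv2.findContours(m,cv2.RETR_EXTERNAL,cv2.CHAIN_APPROX_NONE)
c=max(cs,key=cv2.contourArea)
P=ray("top",c[:,0],.024)
r=cv2.minAreaRect((P*1000).astype(np.float32));print("bed",r,cv2.boxPoints(r))
# flat
f=((g<115)).astype(np.uint8)*255
roi[:]=0;roi[164:188,269:320]=255
f&=roi;f=cv2.morphologyEx(f,cv2.MORPH_OPEN,np.ones((5,5)))
cs,_=cv2.findContours(f,cv2.RETR_EXTERNAL,cv2.CHAIN_APPROX_NONE)
c=max(cs,key=cv2.contourArea)
P=ray("top",c[:,0],.034)
r=cv2.minAreaRect((P*1000).astype(np.float32));print("flat",r)
print(ray("top",[[180+158/3.3,80+222/3.3],[180+487/3.3,80+273/3.3]],.040))
T=cal("top")["camera_from_world"];print(-T[:3,:3].T@T[:3,3])
sc=cv2.imread("pics/scene0.png")
cv2.imwrite("pics/sc1.png",cv2.resize(sc[155:295,215:415],None,fx=4,fy=4,interpolation=cv2.INTER_CUBIC))
E
```

```text
bed ((575.4554443359375, 23.911376953125), (523.9340209960938, 243.03262329101562), 79.35289764404297) [[ 407.63034 -211.09428]
 [ 646.4788  -255.99684]
 [ 743.2805   258.91705]
 [ 504.43207  303.81958]]
flat ((573.2843627929688, -41.19996643066406), (143.53431701660156, 45.746971130371094), 81.35388946533203)
[[ 0.67575936  0.17752895]
 [ 0.61377909 -0.15870787]]
[0.27748057 0.00389467 1.43854328]
```

View pics/sc1.png

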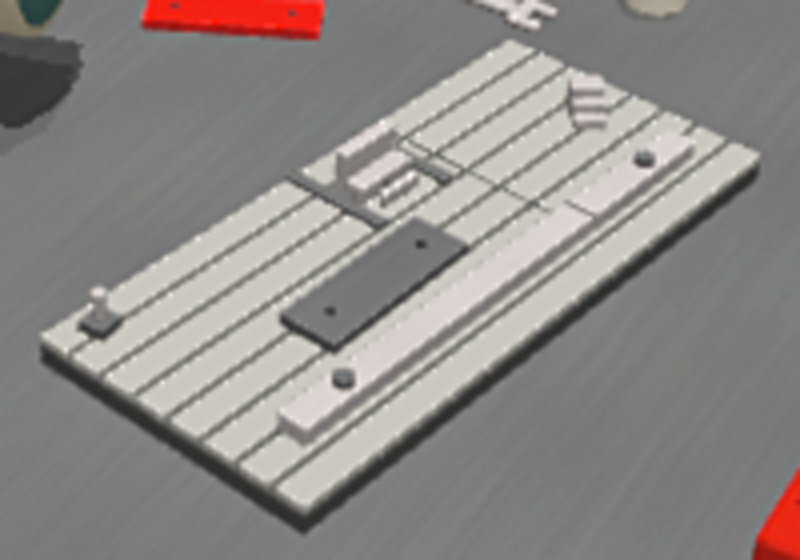

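```bash
cat >> h.py <<'E'
BO=np.array([.57546,.02391]);BY=np.radians(-10.65)
def setbed(o,yaw):
    global BO,BY;BO=np.array(o);BY=yaw
def b2w(p):
    p=np.atleast_2d(p);c,s=np.cos(BY),np.sin(BY);return p@np.array([[c,s],[-s,c]])+BO
def w2b(p):
    p=np.atleast_2d(p)-BO;c,s=np.cos(BY),np.sin(BY);return p@np.array([[c,-s],[s,c]])
def samp(n,g,p,z):
    "p bed coords m (N,2), height z world -> intensity"
    w=b2w(p);q=proj(n,np.c_[w,np.full(len(w),z)]).astype(np.float32)
    return cv2.remap(g,q[None,:,0],q[None,:,1],cv2.INTER_CUBIC)[0]
def linepos(n,g,x,z,lo,hi):
    "dark line centre along bed y at bed x"
    y=np.arange(lo,hi,.0005);v=samp(n,g,np.c_[np.full(len(y),x),y],z)
    b=np.median(v);k=np.argmin(v);s=slice(max(0,k-10),k+11)
    w=np.clip(b-v[s]-.15*(b-v[k]),0,None);return (w*y[s]).sum()/w.sum(),b-v[k]
def edge(n,g,pts,d,z,rng,step=.0005):
    "strongest gradient along d through each pt; returns offset"
    t=np.arange(-rng,rng,step);out=[]
    for p in pts:
        v=samp(n,g,p+t[:,None]*d,z);v=cv2.GaussianBlur(v[None],(9,1),2)[0]
        gr=np.abs(np.gradient(v));k=np.argmax(gr);s=slice(max(0,k-6),k+7)
        w=gr[s]-gr[s].min()+1e-9;out.append((w*t[s]).sum()/w.sum())
    return np.array(out)
E
cat > m1.py <<'E'
import h,sys
from h import *
tag=sys.argv[1]
for n in("top","scene"):
    g=cv2.cvtColor(cv2.imread(f"pics/{n}{tag}.png"),cv2.COLOR_BGR2GRAY).astype(np.float32)
    h.setbed([.57546,.02391],np.radians(-10.65))
    for it in range(2):
        ys=np.linspace(-.24,.24,25);xs=np.linspace(-.1,.1,15)
        f=lambda pts,d:edge(n,g,pts,np.array(d),.024,.012)
        a=f(np.c_[np.full(25,.12),ys],[1.,0]);b=f(np.c_[np.full(25,-.12),ys],[1.,0])
        c=f(np.c_[xs,np.full(15,.26)],[0,1.]);d=f(np.c_[xs,np.full(15,-.26)],[0,1.])
        A,B,C,D=[np.median(v) for v in(a,b,c,d)]
        sl=[np.polyfit(ys,v,1)[0] for v in(a,b)]
        print(n,"edges mm",np.round(1e3*np.array([A,B,C,D]),2),"slopes",np.round(np.degrees(sl),2))
        h.setbed(b2w([(A+B)/2,(C+D)/2])[0],h.BY-np.mean(sl))
    print(n,"bed",np.round(h.BO*1e3,1),np.degrees(h.BY))
    for x in(-.05,-.04,-.02,-.01,0.,.01,.02,.03,.04,.05):
        print("  line x",x,np.round(np.array(linepos(n,g,x,.024,.065,.125))*[1e3,1],2))
    for x in(.065,.07,.08): print("  fence",x,np.round(np.array(linepos(n,g,x,.04,.065,.125))*[1e3,1],2))
E
python3 m1.py 0; python3 -c "
from h import *
print(manip.tip_reach)"
```

```text
top edges mm [ 0.37 -1.    1.07 -0.17] slopes [-0.05 -0.08]
top edges mm [ 0.82 -0.85  0.84 -0.62] slopes [0.01 0.  ]
top bed [575.2  24.5] -10.59063362907613
  line x -0.05 [68.43 99.86]
  line x -0.04 [68.73 91.89]
  line x -0.02 [88.52 28.8 ]
  line x -0.01 [89.94 35.79]
  line x 0.0 [89.05 30.73]
  line x 0.01 [89.27 37.81]
  line x 0.02 [88.57 31.53]
  line x 0.03 [89.27 20.74]
  line x 0.04 [88.99 37.91]
  line x 0.05 [89.82 40.5 ]
  fence 0.065 [88.88 33.79]
  fence 0.07 [88.87 42.23]
  fence 0.08 [89.77 30.75]
scene edges mm [-1.11 -4.21  1.24 -1.31] slopes [-0.2  -0.27]
scene edges mm [ 1.53 -1.36  1.34 -1.16] slopes [0.09 0.03]
scene bed [572.9  24.4] -10.471536504859115
  line x -0.05 [ 68.63 110.38]
  line x -0.04 [ 68.16 111.62]
  line x -0.02 [89.88 41.61]
  line x -0.01 [89.84 47.06]
  line x 0.0 [87.6  23.06]
  line x 0.01 [90.12 41.12]
  line x 0.02 [90.19 52.59]
  line x 0.03 [89.38 23.69]
  line x 0.04 [90.18 42.15]
  line x 0.05 [109.12  54.43]
  fence 0.065 [89.92 68.54]
  fence 0.07 [89.94 53.25]
  fence 0.08 [90.27 69.23]
0.019
```

>>> send_rows --delta_pos '[[0, 0, 0], [0, 0, 0], [0, 0, 0], [0, 0, 0], [0, 0, 0]]' --angular '[[0, 0, 1], [0, 0, 1], [0, 0, 1], [0, 0, 1], [0, 0, 1]]' --hand 0 --squeeze 20

```text
clock: 0.52
position: [0.197, -0.5399, 0.2498]
ee_rot: [0.0, -0.688, 0.726, 0.0]
contact_force: [0.2, 0.7, 0.2]
width: 0.0256
```

>>> send_rows --delta_pos '[[0, 0, 0], [0, 0, 0], [0, 0, 0]]' --angular '[[0, 0, 1], [0, 0, 0.674], [0, 0, 0]]'

```text
clock: 0.77
position: [0.197, -0.5399, 0.2498]
ee_rot: [0.0, -0.639, 0.769, 0.0]
contact_force: [0.8, -0.2, -0.6]
width: -0.0
```

```bash
cat >> h.py <<'E'
setbed([.5745,.0244],np.radians(-10.55))
from scipy.spatial.transform import Rotation as Ro
def st(F0=np.array([0,0,0.])):
    s=manip.get_state();q=s["ee_rot"];R=Ro.from_quat([q[1],q[2],q[3],q[0]])
    b=w2b(s["position"][:2])[0];f=s["contact_force"]-F0
    c,sn=np.cos(BY),np.sin(BY)
    print("t %.2f bed xy %s z %.1f Fbed %s w %.1f"%(s["clock"],np.round(b*1e3,1),s["position"][2]*1e3,np.round([c*f[0]+sn*f[1],-sn*f[0]+c*f[1],f[2]],2),s["width"]*1e3))
    return s,R
def to(bx,by,z):
    s,R=st();w=np.r_[b2w([bx,by])[0],z];d=R.inv().apply(w-s["position"])
    X=R.as_matrix()
    print("toolx deg",np.degrees(np.arctan2(X[1,0],X[0,0]))," want",np.degrees(BY)-90,"tilt",X[:,2])
    print("tool delta mm",np.round(d*1e3,1),"units(40cm)",np.round(d/.4,4))
E
python3 -c "
from h import *
to(-.045,-.064,.12)"
```

```text
t 0.77 bed xy [-267.8 -623.9] z 249.8 Fbed [ 0.87 -0.03 -0.61] w -0.0
toolx deg -100.59541975002941  want -100.55 tilt [-2.47301991e-04  1.02517240e-03 -9.99999444e-01]
tool delta mm [-559.9 -222.4  130.3] units(40cm) [-1.3998 -0.5561  0.3256]
```

>>> send_rows --delta_pos '[[-0.093, -0.037, 0.02], [-0.093, -0.037, 0.02], [-0.093, -0.037, 0.02], [-0.093, -0.037, 0.02], [-0.093, -0.037, 0.02]]' --angular '[[0, 0, 0], [0, 0, 0], [0, 0, 0], [0, 0, 0], [0, 0, 0]]'

```text
clock: 1.18
position: [0.3043, -0.3691, 0.2097]
ee_rot: [0.0, -0.639, 0.769, 0.0]
contact_force: [1.4, -0.6, 0.5]
width: 0.0002
```

>>> send_rows --delta_pos '[[-0.093, -0.037, 0.02], [-0.093, -0.037, 0.02], [-0.093, -0.037, 0.02], [-0.093, -0.037, 0.02], [-0.093, -0.037, 0.02]]' --angular '[[0, 0, 0], [0, 0, 0], [0, 0, 0], [0, 0, 0], [0, 0, 0]]'

```text
clock: 1.6
position: [0.4112, -0.1998, 0.17]
ee_rot: [0.0, -0.64, 0.769, -0.0]
contact_force: [0.9, 0.2, 0.8]
width: 0.0003
```

>>> send_rows --delta_pos '[[-0.093, -0.037, 0.02], [-0.093, -0.037, 0.02], [-0.093, -0.037, 0.02], [-0.093, -0.037, 0.02], [0, 0, 0]]' --angular '[[0, 0, 0], [0, 0, 0], [0, 0, 0], [0, 0, 0], [0, 0, 0]]'

```text
clock: 2.02
position: [0.4985, -0.0603, 0.1369]
ee_rot: [0.001, -0.642, 0.767, 0.001]
contact_force: [0.5, -1.4, 1.0]
width: -0.0001
```

```bash
python3 -c "
from h import *
to(-.045,-.064,.048)"
```

```text
t 2.02 bed xy [-59.2 -97.2] z 136.9 Fbed [ 0.73 -1.25  0.95] w -0.1
toolx deg -100.14351216896395  want -100.55 tilt [ 5.84329119e-04  3.65312380e-03 -9.99993157e-01]
tool delta mm [-32.8 -14.4  89.1] units(40cm) [-0.0819 -0.036   0.2226]
```

>>> send_rows --delta_pos '[[-0.041, -0.018, 0], [-0.041, -0.018, 0.02], [0, 0, 0.05], [0, 0, 0.05], [0, 0, 0]]' --angular '[[0, 0, 0], [0, 0, 0], [0, 0, 0], [0, 0, 0], [0, 0, 0]]'

```text
clock: 2.43
position: [0.5134, -0.036, 0.0871]
ee_rot: [-0.002, -0.64, 0.768, 0.003]
contact_force: [-1.5, -0.0, -0.2]
width: 0.0002
```

```bash
python3 - <<'E'
from h import *
to(-.045,-.064,.048)
for n in("scene","top"):
    cv2.imwrite(f"pics/{n}1.png",manip.get_image(n))
sc=cv2.imread("pics/scene1.png")
cv2.imwrite("pics/sc1b.png",cv2.resize(sc[155:295,215:415],None,fx=4,fy=4,interpolation=cv2.INTER_CUBIC))
E
```

```text
t 2.43 bed xy [-49.  -70.5] z 87.1 Fbed [-1.43 -0.31 -0.22] w 0.2
toolx deg -100.43732445728922  want -100.55 tilt [-0.0075384   0.00128443 -0.99997076]
tool delta mm [-6.5 -4.3 39.1] units(40cm) [-0.0163 -0.0108  0.0977]
```

View pics/sc1b.png

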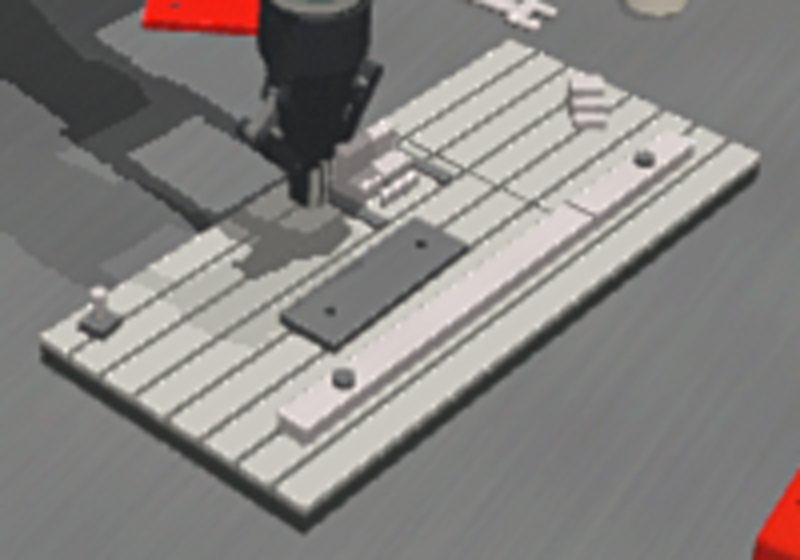

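The gripper, at crop (315,190), hangs over free bed on the near side of the flat. The path down is clear.

>>> send_rows --delta_pos '[[-0.008, -0.005, 0.03], [-0.007, 0, 0.03], [0, 0, 0.02], [0, 0, 0.012], [0, 0, 0]]' --angular '[[0, 0, 0], [0, 0, 0], [0, 0, 0], [0, 0, 0], [0, 0, 0]]'

```text
clock: 2.95
position: [0.519, -0.0313, 0.0533]
ee_rot: [-0.0, -0.639, 0.769, 0.0]
contact_force: [-0.9, 0.5, 0.4]
width: -0.0002
```

>>> send_rows --delta_pos '[[0, 0, 0], [0, 0, 0]]' --angular '[[0, 0, 0], [0, 0, 0]]'

```text
clock: 3.12
position: [0.5198, -0.0313, 0.0542]
ee_rot: [0.0, -0.639, 0.769, -0.001]
contact_force: [-0.3, -0.6, -0.5]
width: -0.0001
```

```bash
python3 - <<'E'
from h import *
to(-.045,-.064,.047)
E
```

```text
t 3.12 bed xy [-43.5 -64.8] z 54.2 Fbed [-0.16 -0.68 -0.53] w -0.1
toolx deg -100.55817373274398  want -100.55 tilt [ 1.30542989e-03 -4.05599127e-04 -9.99999066e-01]
tool delta mm [-0.8  1.5  7.2] units(40cm) [-0.002   0.0037  0.0179]
```

>>> send_rows --delta_pos '[[0, 0, 0.01], [0, 0, 0.008], [0, -0.01, 0], [0, -0.01, 0], [0, 0, 0]]' --angular '[[0, 0, 0], [0, 0, 0], [0, 0, 0], [0, 0, 0], [0, 0, 0]]'

```text
clock: 3.53
position: [0.5287, -0.0328, 0.0464]
ee_rot: [0.001, -0.639, 0.769, -0.001]
contact_force: [0.5, -0.6, 0.6]
width: 0.0002
```

>>> send_rows --delta_pos '[[0, -0.005, 0], [0, -0.005, 0], [0, 0, 0]]' --angular '[[0, 0, 0], [0, 0, 0], [0, 0, 0]]'

```text
clock: 3.78
position: [0.5318, -0.0334, 0.0464]
ee_rot: [0.0, -0.639, 0.769, -0.0]
contact_force: [0.2, 0.1, 0.6]
width: -0.0004
```

>>> send_rows --delta_pos '[[0, -0.005, 0], [0, -0.005, 0], [0, 0, 0]]' --angular '[[0, 0, 0], [0, 0, 0], [0, 0, 0]]'

```text
clock: 4.03
position: [0.5356, -0.0341, 0.0464]
ee_rot: [0.0, -0.639, 0.769, -0.0]
contact_force: [-0.5, 0.2, -0.4]
width: -0.0002
```

```bash
python3 - <<'E'
from h import *
st()
E
```

```text
t 4.03 bed xy [-27.5 -64.6] z 46.4 Fbed [-0.58  0.11 -0.42] w -0.2
```

Free air so far, with noise of about 1 N. I go on in small steps.

>>> send_rows --delta_pos '[[0, -0.003, 0], [0, -0.003, 0], [0, -0.003, 0]]' --angular '[[0, 0, 0], [0, 0, 0], [0, 0, 0]]'

```text
clock: 4.28
position: [0.5386, -0.0346, 0.0463]
ee_rot: [-0.0, -0.639, 0.769, 0.0]
contact_force: [-1.8, 0.1, 0.9]
width: 0.0002
```

>>> send_rows --delta_pos '[[0, -0.003, 0], [0, -0.003, 0], [0, -0.003, 0]]' --angular '[[0, 0, 0], [0, 0, 0], [0, 0, 0]]'

```text
clock: 4.53
position: [0.5403, -0.0349, 0.046]
ee_rot: [-0.001, -0.639, 0.769, 0.002]
contact_force: [-4.6, 0.5, 2.5]
width: -0.0002
```

>>> send_rows --delta_pos '[[0, -0.003, 0], [0, -0.003, 0], [0, -0.003, 0]]' --angular '[[0, 0, 0], [0, 0, 0], [0, 0, 0]]'

```text
clock: 4.78
position: [0.546, -0.036, 0.0461]
ee_rot: [0.0, -0.639, 0.769, -0.0]
contact_force: [-1.8, 1.7, 0.1]
width: -0.0002
```

>>> send_rows --delta_pos '[[0, -0.003, 0], [0, -0.003, 0], [0, -0.003, 0]]' --angular '[[0, 0, 0], [0, 0, 0], [0, 0, 0]]'

```text
clock: 5.03
position: [0.5496, -0.0367, 0.0461]
ee_rot: [0.0, -0.639, 0.769, -0.0]
contact_force: [-1.4, 1.1, -1.2]
width: -0.0001
```

```bash
python3 - <<'E'
from h import *
st()
E
```

```text
t 5.03 bed xy [-13.3 -64.6] z 46.1 Fbed [-1.61  0.87 -1.22] w -0.1
```

>>> send_rows --delta_pos '[[0, -0.003, 0], [0, -0.003, 0], [0, -0.003, 0]]' --angular '[[0, 0, 0], [0, 0, 0], [0, 0, 0]]'

```text
clock: 5.28
position: [0.553, -0.0373, 0.0462]
ee_rot: [0.0, -0.639, 0.769, -0.0]
contact_force: [-2.4, 0.1, -1.1]
width: 0.0001
```

>>> send_rows --delta_pos '[[0, -0.003, 0], [0, -0.003, 0], [0, -0.003, 0]]' --angular '[[0, 0, 0], [0, 0, 0], [0, 0, 0]]'

```text
clock: 5.53
position: [0.5564, -0.038, 0.0463]
ee_rot: [0.0, -0.639, 0.769, -0.0]
contact_force: [-2.4, 1.2, -1.1]
width: -0.0001
```

>>> send_rows --delta_pos '[[0, -0.002, 0], [0, -0.002, 0]]' --angular '[[0, 0, 0], [0, 0, 0]]'

```text
clock: 5.7
position: [0.5579, -0.0382, 0.0463]
ee_rot: [-0.0, -0.639, 0.769, -0.0]
contact_force: [-1.7, 0.7, -1.3]
width: -0.0002
```

```bash
python3 - <<'E'
from h import *
st()
E
```

```text
t 5.70 bed xy [ -4.8 -64.6] z 46.3 Fbed [-1.83  0.42 -1.3 ] w -0.2
```

>>> send_rows --delta_pos '[[0, -0.002, 0], [0, -0.002, 0]]' --angular '[[0, 0, 0], [0, 0, 0]]'

```text
clock: 5.87
position: [0.5595, -0.0385, 0.0463]
ee_rot: [-0.0, -0.639, 0.769, -0.0]
contact_force: [-2.1, -0.8, -0.9]
width: 0.0003
```

>>> send_rows --delta_pos '[[0, -0.002, 0], [0, -0.002, 0]]' --angular '[[0, 0, 0], [0, 0, 0]]'

```text
clock: 6.03
position: [0.5611, -0.0388, 0.0463]
ee_rot: [-0.0, -0.639, 0.769, -0.0]
contact_force: [-2.4, -0.1, -0.2]
width: 0.0003
```

>>> send_rows --delta_pos '[[0, -0.002, 0], [0, -0.002, 0]]' --angular '[[0, 0, 0], [0, 0, 0]]'

```text
clock: 6.2
position: [0.5614, -0.0389, 0.0462]
ee_rot: [-0.001, -0.639, 0.769, 0.001]
contact_force: [-5.5, 0.7, 2.0]
width: 0.0005
```

```bash
python3 - <<'E'
from h import *
st()
E
```

```text
t 6.20 bed xy [ -1.3 -64.7] z 46.2 Fbed [-5.55 -0.36  2.01] w 0.5
```

>>> send_rows --delta_pos '[[0, -0.002, 0], [0, 0, 0]]' --angular '[[0, 0, 0], [0, 0, 0]]'

```text
clock: 6.37
position: [0.5615, -0.0391, 0.0463]
ee_rot: [-0.001, -0.639, 0.769, 0.001]
contact_force: [-6.8, 0.7, 2.8]
width: 0.0002
```

>>> send_rows --delta_pos '[[0, -0.001, 0], [0, 0, 0]]' --angular '[[0, 0, 0], [0, 0, 0]]'

```text
clock: 6.53
position: [0.5615, -0.039, 0.0462]
ee_rot: [-0.002, -0.639, 0.769, 0.002]
contact_force: [-6.8, 1.1, 4.0]
width: -0.0003
```

```bash
python3 - <<'E'
from h import *
st()
for n in("scene","top"):
    cv2.imwrite(f"pics/{n}2.png",manip.get_image(n))
sc=cv2.imread("pics/scene2.png")
cv2.imwrite("pics/sc2b.png",cv2.resize(sc[155:295,215:415],None,fx=4,fy=4,interpolation=cv2.INTER_CUBIC))
E
```

```text
t 6.53 bed xy [ -1.1 -64.7] z 46.2 Fbed [-6.88 -0.21  4.  ] w -0.3
```

View pics/sc2b.png

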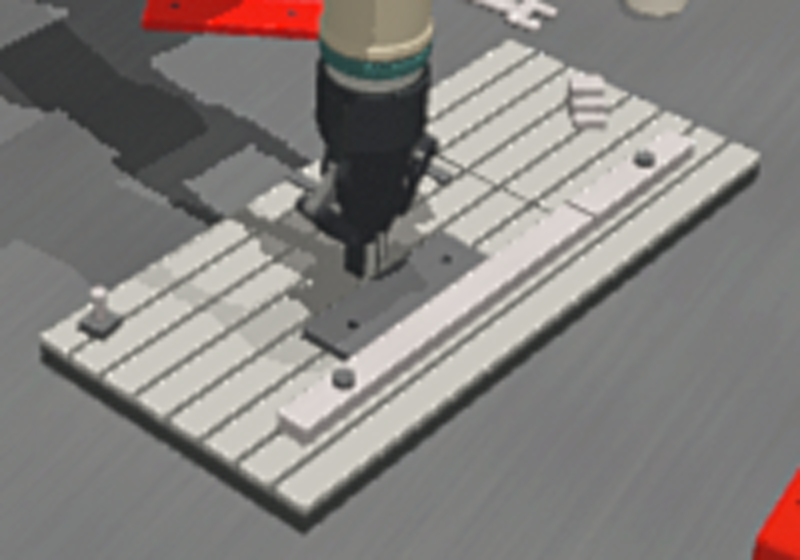

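The flat is flush along the fence. The finger half-width of 11 mm plus TCP x of −1.1 puts the near edge at +10, as expected. I back off and go to the right end.

>>> send_rows --delta_pos '[[0, 0.02, 0], [0, 0.02, 0], [0, 0, -0.05], [0, 0, -0.05], [0, 0, 0]]' --angular '[[0, 0, 0], [0, 0, 0], [0, 0, 0], [0, 0, 0], [0, 0, 0]]'

```text
clock: 7.05
position: [0.5513, -0.0369, 0.09]
ee_rot: [0.003, -0.639, 0.769, -0.004]
contact_force: [1.0, -0.2, 0.8]
width: -0.0002
```

```bash
python3 - <<'E'
from h import *
to(.035,-.175,.047)
E
```

```text
t 7.05 bed xy [-11.6 -64.5] z 90.0 Fbed [ 0.99 -0.01  0.8 ] w -0.2
toolx deg -100.54489505064078  want -100.55 tilt [ 0.00964545 -0.00181892 -0.99995183]
tool delta mm [110.5 -46.2  43.5] units(40cm) [ 0.2763 -0.1155  0.1088]
```

>>> send_rows --delta_pos '[[0.07, -0.029, 0], [0.07, -0.029, 0], [0.07, -0.029, 0], [0.066, -0.028, 0], [0, 0, 0]]' --angular '[[0, 0, 0], [0, 0, 0], [0, 0, 0], [0, 0, 0], [0, 0, 0]]'

```text
clock: 7.47
position: [0.5758, -0.1588, 0.0865]
ee_rot: [0.001, -0.638, 0.77, -0.004]
contact_force: [0.7, 0.5, -0.3]
width: -0.0002
```

>>> send_rows --delta_pos '[[0, 0, 0], [0, 0, 0]]' --angular '[[0, 0, 0], [0, 0, 0]]'

```text
clock: 7.63
position: [0.5727, -0.1529, 0.0859]
ee_rot: [0.0, -0.639, 0.769, 0.0]
contact_force: [-0.1, 0.4, -0.4]
width: -0.0001
```

```bash
cat > m2.py <<'E'
import sys
from h import *
tag=sys.argv[1];y0=float(sys.argv[2]);lo,hi=(float(a) for a in sys.argv[3:5]) if len(sys.argv)>3 else (.014,.056)
bed={"top":([.5752,.0245],-10.59),"scene":([.5729,.0244],-10.47)}
import h
for n in("top","scene"):
    im=manip.get_image(n);cv2.imwrite(f"pics/{n}{tag}.png",im)
    g=cv2.cvtColor(im,cv2.COLOR_BGR2GRAY).astype(np.float32)
    h.setbed(bed[n][0],np.radians(bed[n][1]))
    xs=np.linspace(lo,hi,9)
    for nm,yy in(("L",y0),("R",y0-.15)):
        e=edge(n,g,np.c_[xs,np.full(9,yy)],np.array([0,1.]),.034,.012)
        print(n,nm,"end y mm",np.round((yy+np.median(e))*1e3,2),np.round(e*1e3,1))
    ys=np.linspace(y0-.14,y0-.01,9)
    for x in(.01,):
        e=edge(n,g,np.c_[np.full(9,x),ys],np.array([1.,0]),.034,.008)
        print(n,"near edge x",np.round((x+e)*1e3,1))
    print(n,"line bed",np.round([linepos(n,g,x,.024,.075,.105)[0]*1e3 for x in(-.02,-.01,.01,.02,.04)],1),"fence",np.round([linepos(n,g,x,.04,.075,.105)[0]*1e3 for x in(.065,.07,.075)],1))
E
python3 m2.py 3 .0106; python3 -c "
from h import *
to(.035,-.175,.047)"
```

```text
top L end y mm 8.94 [-2.9 -1.3 -0.2  0.8 -1.7 -2.2 -2.1 -2.9 -1.4]
top R end y mm -130.86 [8.8 9.2 8.9 8.7 8.5 4.2 3.8 3.2 2.4]
top near edge x [15.7  6.2  8.   8.7  7.8  8.4  8.6  9.2  8.5]
top line bed [88.6 89.6 89.3 88.4 88.8] fence [88.9 89.1 89.2]
scene L end y mm 8.41 [-2.2 -0.6 -1.7 -2.6 -3.8 -0.8 -2.5 -3.   0.7]
scene R end y mm -144.64 [-5.2 -9.1 -9.7 -9.3  8.4 -1.8 -2.  -9.   0.5]
scene near edge x [5.6 7.3 6.7 6.7 5.2 4.8 5.1 5.1 5.9]
scene line bed [89.9 89.9 90.1 90.2 90.2] fence [90.  90.  90.3]
t 7.73 bed xy [  30.4 -173.9] z 86.1 Fbed [ 0.32  0.65 -1.17] w 0.0
toolx deg -100.50302056770819  want -100.55 tilt [-4.53479714e-04  5.45616840e-04 -9.99999748e-01]
tool delta mm [ 1.1 -4.6 39.1] units(40cm) [ 0.0027 -0.0115  0.0977]
```

>>> send_rows --delta_pos '[[0.002, -0.011, 0.03], [0, 0, 0.03], [0, 0, 0.03], [0, 0, 0.008], [0, 0, 0]]' --angular '[[0, 0, 0], [0, 0, 0], [0, 0, 0], [0, 0, 0], [0, 0, 0]]'

```text
clock: 8.15
position: [0.5763, -0.1538, 0.0454]
ee_rot: [-0.001, -0.639, 0.769, 0.001]
contact_force: [0.6, 0.4, 0.0]
width: -0.0
```

>>> send_rows --delta_pos '[[-0.01, 0, 0], [-0.01, 0, 0], [0, 0, 0]]' --angular '[[0, 0, 0], [0, 0, 0], [0, 0, 0]]'

```text
clock: 8.4
position: [0.5793, -0.1462, 0.0477]
ee_rot: [0.0, -0.639, 0.769, -0.0]
contact_force: [0.0, -0.1, -0.5]
width: -0.0003
```

```bash
python3 - <<'E'
from h import *
to(.035,-.155,.047)
E
```

```text
t 8.40 bed xy [  35.9 -166.9] z 47.7 Fbed [ 0.06 -0.07 -0.46] w -0.3
toolx deg -100.51159598040239  want -100.55 tilt [ 1.23312207e-03 -7.30109852e-05 -9.99999237e-01]
tool delta mm [-11.9   0.9   0.7] units(40cm) [-0.0296  0.0023  0.0018]
```

>>> send_rows --delta_pos '[[-0.004, 0, 0], [-0.004, 0, 0], [-0.004, 0, 0], [-0.004, 0, 0]]' --angular '[[0, 0, 0], [0, 0, 0], [0, 0, 0], [0, 0, 0]]'

```text
clock: 8.73
position: [0.58, -0.1407, 0.0473]
ee_rot: [0.0, -0.639, 0.769, -0.0]
contact_force: [0.4, 0.2, 0.1]
width: 0.0001
```

>>> send_rows --delta_pos '[[-0.004, 0, 0], [-0.004, 0, 0], [-0.004, 0, 0]]' --angular '[[0, 0, 0], [0, 0, 0], [0, 0, 0]]'

```text
clock: 8.98
position: [0.5808, -0.1359, 0.0471]
ee_rot: [-0.0, -0.639, 0.769, -0.0]
contact_force: [-0.5, 0.5, 0.2]
width: -0.0001
```

>>> send_rows --delta_pos '[[-0.004, 0, 0], [-0.004, 0, 0], [-0.004, 0, 0]]' --angular '[[0, 0, 0], [0, 0, 0], [0, 0, 0]]'

```text
clock: 9.23
position: [0.5816, -0.1312, 0.0471]
ee_rot: [-0.0, -0.639, 0.769, -0.0]
contact_force: [0.5, -0.1, 0.1]
width: 0.0
```

>>> send_rows --delta_pos '[[-0.004, 0, 0], [-0.004, 0, 0], [-0.004, 0, 0]]' --angular '[[0, 0, 0], [0, 0, 0], [0, 0, 0]]'

```text
clock: 9.48
position: [0.5824, -0.1271, 0.0471]
ee_rot: [-0.001, -0.639, 0.769, -0.0]
contact_force: [-1.0, -2.5, 0.3]
width: -0.0003
```

```bash
python3 - <<'E'
from h import *
st()
E
```

```text
t 9.48 bed xy [  35.5 -147.5] z 47.1 Fbed [-0.56 -2.61  0.3 ] w -0.3
```

>>> send_rows --delta_pos '[[-0.004, 0, 0], [-0.004, 0, 0], [-0.004, 0, 0], [-0.004, 0, 0], [-0.004, 0, 0]]' --angular '[[0, 0, 0], [0, 0, 0], [0, 0, 0], [0, 0, 0], [0, 0, 0]]'

```text
clock: 9.9
position: [0.584, -0.1187, 0.0471]
ee_rot: [-0.0, -0.639, 0.769, -0.0]
contact_force: [0.1, -2.6, -0.8]
width: 0.0002
```

>>> send_rows --delta_pos '[[-0.005, 0, 0], [-0.005, 0, 0], [-0.005, 0, 0], [-0.005, 0, 0], [-0.005, 0, 0]]' --angular '[[0, 0, 0], [0, 0, 0], [0, 0, 0], [0, 0, 0], [0, 0, 0]]'

```text
clock: 10.32
position: [0.5858, -0.1087, 0.0471]
ee_rot: [-0.0, -0.639, 0.769, -0.0]
contact_force: [0.3, -1.7, -0.9]
width: 0.0
```

>>> send_rows --delta_pos '[[-0.005, 0, 0], [-0.005, 0, 0], [-0.005, 0, 0], [-0.005, 0, 0], [-0.005, 0, 0]]' --angular '[[0, 0, 0], [0, 0, 0], [0, 0, 0], [0, 0, 0], [0, 0, 0]]'

```text
clock: 10.73
position: [0.5876, -0.0989, 0.0471]
ee_rot: [-0.0, -0.639, 0.769, -0.0]
contact_force: [-0.3, -2.0, -1.0]
width: -0.0003
```

```bash
python3 - <<'E'
from h import *
st()
E
```

```text
t 10.73 bed xy [  35.5 -118.8] z 47.1 Fbed [ 0.04 -2.02 -0.96] w -0.3
```

>>> send_rows --delta_pos '[[-0.005, 0, 0], [-0.005, 0, 0], [-0.005, 0, 0], [-0.005, 0, 0], [-0.005, 0, 0]]' --angular '[[0, 0, 0], [0, 0, 0], [0, 0, 0], [0, 0, 0], [0, 0, 0]]'

```text
clock: 11.15
position: [0.5895, -0.089, 0.0471]
ee_rot: [-0.0, -0.639, 0.769, -0.0]
contact_force: [-0.7, -2.4, -0.7]
width: -0.0003
```

>>> send_rows --delta_pos '[[-0.005, 0, 0], [-0.005, 0, 0], [-0.005, 0, 0], [-0.005, 0, 0], [-0.005, 0, 0]]' --angular '[[0, 0, 0], [0, 0, 0], [0, 0, 0], [0, 0, 0], [0, 0, 0]]'

```text
clock: 11.57
position: [0.5913, -0.0792, 0.0471]
ee_rot: [-0.0, -0.639, 0.769, -0.0]
contact_force: [-0.7, -2.0, 0.1]
width: 0.0002
```

>>> send_rows --delta_pos '[[-0.005, 0, 0], [-0.005, 0, 0], [-0.005, 0, 0], [-0.005, 0, 0], [-0.005, 0, 0]]' --angular '[[0, 0, 0], [0, 0, 0], [0, 0, 0], [0, 0, 0], [0, 0, 0]]'

```text
clock: 11.98
position: [0.5931, -0.0694, 0.0471]
ee_rot: [-0.0, -0.639, 0.769, -0.0]
contact_force: [-0.6, -3.2, -1.0]
width: 0.0001
```

>>> send_rows --delta_pos '[[-0.005, 0, 0], [-0.005, 0, 0], [-0.005, 0, 0], [-0.005, 0, 0], [0, 0, 0]]' --angular '[[0, 0, 0], [0, 0, 0], [0, 0, 0], [0, 0, 0], [0, 0, 0]]'

```text
clock: 12.4
position: [0.5947, -0.0611, 0.0471]
ee_rot: [0.0, -0.639, 0.769, 0.0]
contact_force: [0.2, -0.7, -0.4]
width: -0.0002
```

```bash
python3 - <<'E'
from h import *
st()
E
python3 m2.py 4 .083
python3 -c "
import cv2
sc=cv2.imread('pics/scene4.png')
cv2.imwrite('pics/sc4b.png',cv2.resize(sc[155:295,215:415],None,fx=4,fy=4,interpolation=cv2.INTER_CUBIC))"
```

```text
t 12.40 bed xy [ 35.5 -80.4] z 47.1 Fbed [ 0.32 -0.67 -0.42] w -0.2
top L end y mm 76.61 [-7.1 -6.9 -5.1 -6.3 -6.3 -6.  -6.8 -6.6 -6.4]
top R end y mm -61.76 [-9.1  8.3  5.2 -3.7  4.9 -8.1  7.1  9.1  9.5]
top near edge x [13.   5.8  8.3 15.8  4.5  7.9  8.5  8.2  8.9]
top line bed [88.6 89.7 76.2 76.5 76.6] fence [88.9 89.  89.4]
scene L end y mm 80.14 [-2.4 -2.8 -3.2 -2.9 -3.1 -0.4 -3.1 -3.1  9.7]
scene R end y mm -70.56 [-9.   7.2  3.  -3.6 -9.2 -8.3 -8.9 -1.5  3.8]
scene near edge x [12.6 15.3 15.5 14.5  8.7  6.7  5.   5.   5. ]
scene line bed [90.  89.9 85.3 85.5 85.5] fence [90.  90.  90.3]
```

View pics/sc4b.png

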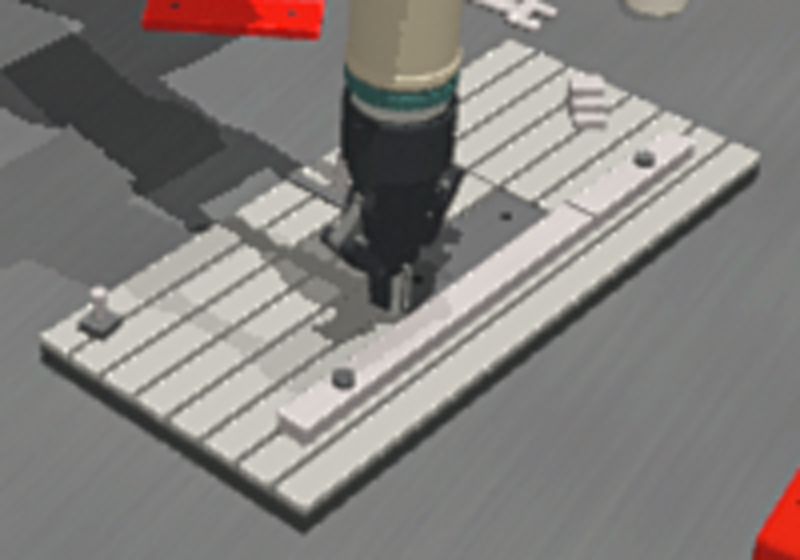

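```bash
cat > prof.py <<'E'
import sys,h
from h import *
tag=sys.argv[1];lo,hi=float(sys.argv[2]),float(sys.argv[3])
bed={"top":([.5752,.0245],-10.59),"scene":([.5729,.0244],-10.47)}
y=np.arange(lo,hi,.0015);print("y ",np.round(y*1e3,1))
for n in("top","scene"):
    g=cv2.cvtColor(cv2.imread(f"pics/{n}{tag}.png"),cv2.COLOR_BGR2GRAY).astype(np.float32)
    h.setbed(bed[n][0],np.radians(bed[n][1]))
    P=[samp(n,g,np.c_[np.full(len(y),x),y],.034) for x in np.linspace(.016,.052,19)]
    print(n,np.round(np.mean(P,0)).astype(int))
    # where the line appears on z=.034 plane beyond flat (x<5mm)
    P=[samp(n,g,np.c_[np.full(len(y),x),y],.024) for x in np.linspace(-.022,.0,12)]
    print(n,"bedline",np.round(np.mean(P,0)).astype(int))
E
python3 prof.py 4 .065 .1
```

```text
y  [65.  66.5 68.  69.5 71.  72.5 74.  75.5 77.  78.5 80.  81.5 83.  84.5
 86.  87.5 89.  90.5 92.  93.5 95.  96.5 98.  99.5]
top [ 91  91  91  92  94 100 110 124 139 154 165 171 170 163 155 149 150 157
 167 174 178 181 183 183]
top bedline [188 187 187 187 186 185 184 184 185 185 184 183 180 176 168 160 155 156
 163 171 178 182 183 185]
scene [118 118 118 117 115 112 108 106 110 124 145 169 188 198 199 196 193 192
 191 190 188 189 190 190]
scene bedline [167 173 177 181 184 186 188 189 190 192 192 192 189 183 173 159 149 149
 161 178 189 192 191 189]
```

>>> send_rows --delta_pos '[[-0.005, 0, 0], [-0.005, 0, 0], [-0.005, 0, 0], [-0.005, 0, 0], [-0.004, 0, 0]]' --angular '[[0, 0, 0], [0, 0, 0], [0, 0, 0], [0, 0, 0], [0, 0, 0]]'

```text
clock: 12.92
position: [0.5964, -0.0522, 0.0472]
ee_rot: [-0.0, -0.639, 0.769, -0.0]
contact_force: [-1.0, -3.5, -1.0]
width: 0.0003
```

>>> send_rows --delta_pos '[[0, 0, 0], [0, 0, 0], [0, 0, 0]]' --angular '[[0, 0, 0], [0, 0, 0], [0, 0, 0]]'

```text
clock: 13.17
position: [0.5964, -0.0519, 0.0471]
ee_rot: [0.0, -0.639, 0.769, 0.0]
contact_force: [-0.5, -1.4, 0.8]
width: 0.0001
```

```bash
python3 - <<'E'
from h import *
st()
E
python3 m2.py 5 .086; python3 prof.py 5 .074 .104
```

```text
t 13.17 bed xy [ 35.5 -71. ] z 47.1 Fbed [-0.25 -1.46  0.76] w 0.1
top L end y mm 89.35 [3.1 2.7 3.3 3.8 3.1 2.9 4.2 4.5 6.9]
top R end y mm -70.18 [ -8.6 -10.4  -8.3   7.6  -8.8   5.1   8.5   8.4  -6.2]
top near edge x [3.8 4.4 5.  7.4 5.4 9.  8.5 8.3 8.5]
top line bed [88.8 89.7 85.1 77.5 79.5] fence [89.  89.1 89.5]
scene L end y mm 87.28 [0.9 1.3 2.1 1.1 0.5 4.3 2.6 1.  8.6]
scene R end y mm -68.49 [-3.3 -7.7  8.4  4.1 -4.2 -8.9 -7.9 -7.4 -4.5]
scene near edge x [14.9 15.6 15.8 12.7 12.5  4.6  4.8  5.8  4.3]
scene line bed [76.4 89.8 91.5 75.9 91.8] fence [90.  90.  90.3]
y  [ 74.   75.5  77.   78.5  80.   81.5  83.   84.5  86.   87.5  89.   90.5
  92.   93.5  95.   96.5  98.   99.5 101.  102.5]
top [ 90  91  91  91  91  91  91  95 103 115 132 149 165 174 179 181 182 183
 183 184]
top bedline [186 185 185 185 184 183 180 175 167 160 155 156 162 170 177 181 184 185
 186 187]
scene [117 117 117 116 115 115 118 127 141 157 172 185 193 194 192 191 191 190
 189 188]
scene bedline [166 170 174 180 183 185 185 181 173 161 151 150 161 176 188 191 190 189
 189 189]
```

>>> send_rows --delta_pos '[[-0.003, 0, 0], [-0.003, 0, 0], [-0.001, 0, 0], [0, 0, 0], [0, 0, 0]]' --angular '[[0, 0, 0], [0, 0, 0], [0, 0, 0], [0, 0, 0], [0, 0, 0]]'

```text
clock: 13.68
position: [0.5968, -0.0497, 0.0471]
ee_rot: [-0.0, -0.639, 0.769, -0.0]
contact_force: [-0.6, -2.5, 0.4]
width: -0.0001
```

```bash
python3 - <<'E'
from h import *
st()
E

```

```text
t 13.68 bed xy [ 35.5 -68.8] z 47.1 Fbed [-0.1  -2.59  0.42] w -0.1
```

>>> send_rows --delta_pos '[[0.03, 0, 0], [0.05, 0, 0], [0, 0, -0.09], [0, 0, -0.1], [0, 0.1, -0.02]]' --angular '[[0, 0, 0], [0, 0, 0], [0, 0, 0], [0, 0, 0], [0, 0, 0]]'

```text
clock: 14.1
position: [0.5639, -0.0774, 0.1379]
ee_rot: [0.007, -0.638, 0.77, -0.009]
contact_force: [2.3, 0.1, 1.6]
width: 0.0001
```

>>> send_rows --delta_pos '[[0.04, 0.09, 0], [0.04, 0.09, 0], [0.04, 0.09, 0], [0.04, 0.09, 0], [0, 0, 0]]' --angular '[[0, 0, 0], [0, 0, 0], [0, 0, 0], [0, 0, 0], [0, 0, 0]]'

```text
clock: 14.52
position: [0.3898, -0.1088, 0.1301]
ee_rot: [-0.002, -0.638, 0.77, 0.004]
contact_force: [-0.8, 0.4, 0.0]
width: 0.0001
```

```bash
python3 - <<'E'
from h import *
st()
E
python3 m2.py 6 .088 .014 .052; python3 prof.py 6 .074 .104;python3 prof.py 6 -.076 -.046
python3 -c "
import cv2
sc=cv2.imread('pics/scene6.png');t=cv2.imread('pics/top6.png')
cv2.imwrite('pics/sc6b.png',cv2.resize(sc[155:295,215:415],None,fx=4,fy=4,interpolation=cv2.INTER_CUBIC))
cv2.imwrite('pics/t6b.png',cv2.resize(t[130:220,220:340],None,fx=6,fy=6,interpolation=cv2.INTER_CUBIC))"
```

```text
t 14.52 bed xy [-157.2 -164.7] z 130.1 Fbed [-0.82  0.27  0.03] w 0.1
top L end y mm 89.06 [ 0.7 -0.   1.1  1.6  2.   0.   0.8  1.4  2.6]
top R end y mm -60.94 [1.1 1.2 1.5 0.5 0.6 1.1 1.6 0.9 0.1]
top near edge x [8.3 8.3 8.8 8.3 8.6 8.4 8.3 8.1 8.4]
top line bed [88.7 90.  85.  77.5 79. ] fence [88.9 89.  89.4]
scene L end y mm 89.1 [-0.2  1.5  1.1  0.6  0.3  7.4  3.   0.9  1.6]
scene R end y mm -69.04 [-3.1 -6.6 -7.  -7.5 -8.7  0.7 -8.2 -7.  -8. ]
scene near edge x [5.3 5.2 5.  5.  5.3 5.1 6.6 5.7 6. ]
scene line bed [89.9 89.9 92.5 79.4 93. ] fence [90.  90.  90.3]
y  [ 74.   75.5  77.   78.5  80.   81.5  83.   84.5  86.   87.5  89.   90.5
  92.   93.5  95.   96.5  98.   99.5 101.  102.5]
top [ 93  93  93  93  93  94  95 100 110 123 139 155 169 178 182 185 186 187
 187 188]
top bedline [189 189 189 189 189 188 184 178 171 164 159 160 166 174 180 184 187 188
 189 190]
scene [118 117 117 116 115 114 114 118 126 137 152 168 181 189 192 192 192 191
 189 188]
scene bedline [188 188 188 190 191 190 188 182 172 159 149 149 160 175 187 191 190 188
 188 189]
y  [-76.  -74.5 -73.  -71.5 -70.  -68.5 -67.  -65.5 -64.  -62.5 -61.  -59.5
 -58.  -56.5 -55.  -53.5 -52.  -50.5 -49.  -47.5]
top [192 192 193 193 192 191 188 182 173 159 144 127 114 105 100  99  98  98
  98  98]
top bedline [194 194 194 194 195 195 196 196 197 196 195 194 193 193 193 194 194 195
 195 195]
scene [193 194 188 170 139 103  72  57  58  73  94 113 124 125 123 121 120 120
 120 120]
scene bedline [187 187 189 190 190 188 186 185 186 186 187 189 191 191 188 187 186 186
 186 187]
```

View pics/sc6b.png

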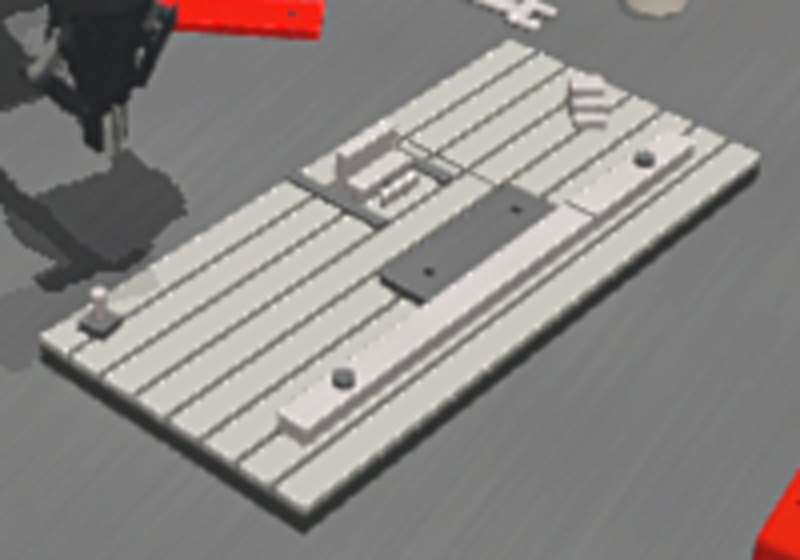

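View pics/t6b.png

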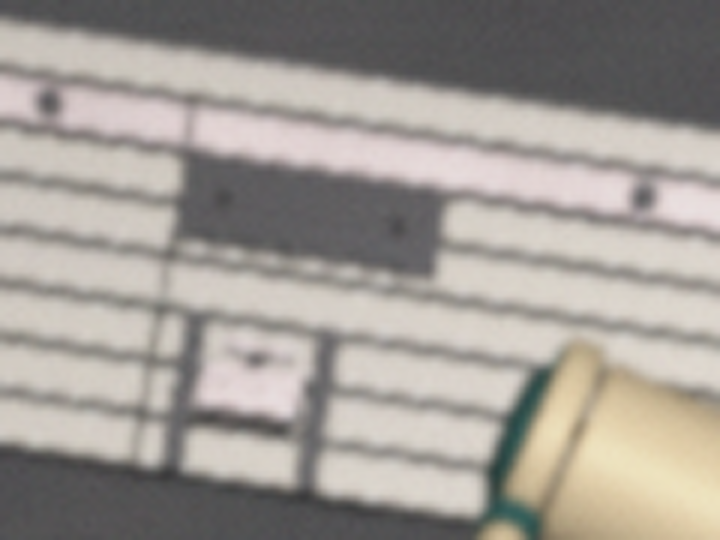

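```bash
python3 - <<'E'
import h
from h import *
t=cv2.imread('pics/top6.png');h.setbed([.5752,.0245],np.radians(-10.59))
x0,y0,k=235,140,16
c=cv2.resize(t[y0:y0+37,x0:x0+48],None,fx=k,fy=k,interpolation=cv2.INTER_CUBIC)
def P(p,z):return tuple(int(round(v)) for v in ((proj("top",np.r_[b2w(p)[0],z])[0]-[x0,y0]+.5)*k-.5))
for a,b,z,col in(((-.03,.0892),(.06,.0892),.024,(0,0,255)),((.06,.0892),(.085,.0892),.04,(0,255,0)),((.01,.0892),(.06,.0892),.034,(255,0,0))):
    cv2.line(c,P(a,z),P(b,z),col,1)
cv2.imwrite("pics/t6c.png",c)
s=cv2.imread('pics/scene6.png');h.setbed([.5729,.0244],np.radians(-10.47))
x0,y0=325,185
c=cv2.resize(s[y0:y0+37,x0:x0+48],None,fx=k,fy=k,interpolation=cv2.INTER_CUBIC)
def P(p,z):return tuple(int(round(v)) for v in ((proj("scene",np.r_[b2w(p)[0],z])[0]-[x0,y0]+.5)*k-.5))
for a,b,z,col in(((-.03,.09),(.01,.09),.024,(0,0,255)),((.06,.09),(.085,.09),.04,(0,255,0)),((.01,.09),(.06,.09),.034,(255,0,0))):
    cv2.line(c,P(a,z),P(b,z),col,1)
cv2.imwrite("pics/s6c.png",c)
E
```

```text
(no output)
```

View pics/t6c.png

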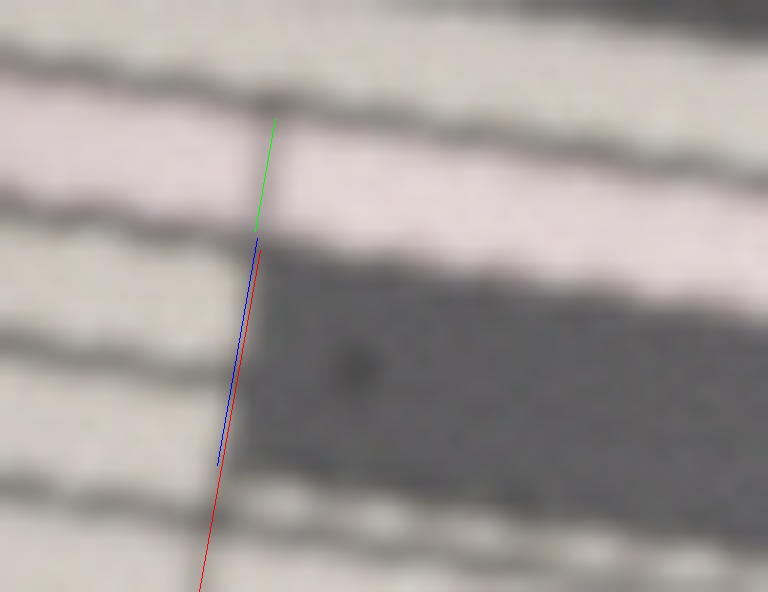

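View pics/s6c.png

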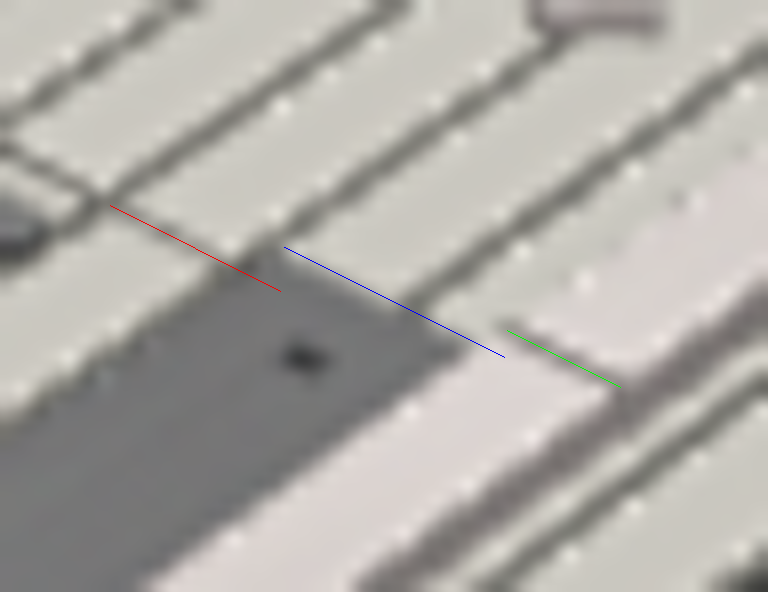

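Top px: the end sits 0.3–0.5 mm short of the line. The scene view says about 0.7–1.2 mm short. The flat is square, with its near edge constant within 0.3 mm. I give it one small nudge of about 0.7 mm from the last contact, which was TCP y −68.8.

```bash
python3 - <<'E'
from h import *
to(.0355,-.09,.12)
E
```

```text
t 14.62 bed xy [-149.5 -164.9] z 131.4 Fbed [0.66 0.26 0.39] w -0.2
toolx deg -100.69692985023588  want -100.55 tilt [ 1.22169022e-03  4.40226400e-04 -9.99999157e-01]
tool delta mm [ -75.4 -184.8   11.6] units(40cm) [-0.1884 -0.462   0.0291]
```

>>> send_rows --delta_pos '[[-0.037, -0.092, 0.006], [-0.037, -0.092, 0.006], [-0.037, -0.092, 0.006], [-0.037, -0.092, 0.006], [-0.037, -0.092, 0.006]]' --angular '[[0, 0, -0.03], [0, 0, 0], [0, 0, 0], [0, 0, 0], [0, 0, 0]]'

```text
clock: 15.03
position: [0.5966, -0.0698, 0.1188]
ee_rot: [0.001, -0.64, 0.768, -0.001]
contact_force: [0.0, -0.4, 1.0]
width: 0.0
```

>>> send_rows --delta_pos '[[0, 0, 0], [0, 0, 0], [0, 0, 0]]' --angular '[[0, 0, 0], [0, 0, 0], [0, 0, 0]]'

```text
clock: 15.28
position: [0.5931, -0.0702, 0.1183]
ee_rot: [-0.0, -0.64, 0.768, 0.001]
contact_force: [-0.2, -0.6, -1.3]
width: -0.0004
```

```bash
python3 - <<'E'
from h import *
to(.0355,-.085,.0471)
E
```

```text
t 15.28 bed xy [ 35.6 -89.6] z 118.3 Fbed [-0.14 -0.61 -1.26] w -0.4
toolx deg -100.35684511196965  want -100.55 tilt [-1.36928564e-03  5.70326095e-04 -9.99998900e-01]
tool delta mm [-4.6 -0.  71.2] units(40cm) [-0.0115 -0.      0.1779]
```

>>> send_rows --delta_pos '[[0, 0, 0.06], [0, 0, 0.06], [0, 0, 0.05], [0, 0, 0.009], [0, 0, 0]]' --angular '[[0, 0, 0.04], [0, 0, 0], [0, 0, 0], [0, 0, 0], [0, 0, 0]]'

```text
clock: 15.7
position: [0.5909, -0.0707, 0.0465]
ee_rot: [-0.001, -0.639, 0.77, 0.001]
contact_force: [1.0, 0.1, 0.4]
width: -0.0001
```

>>> send_rows --delta_pos '[[-0.01, 0, 0], [-0.01, 0, 0], [-0.01, 0, 0], [0, 0, 0], [0, 0, 0]]' --angular '[[0, 0, 0], [0, 0, 0], [0, 0, 0], [0, 0, 0], [0, 0, 0]]'

```text
clock: 16.12
position: [0.5955, -0.0587, 0.0484]
ee_rot: [0.0, -0.639, 0.769, -0.001]
contact_force: [-0.1, -0.6, 0.5]
width: -0.0003
```

```bash
python3 - <<'E'
from h import *
to(.0355,-.0681,.0471)
E
```

```text
t 16.12 bed xy [ 35.8 -77.8] z 48.4 Fbed [-0.03 -0.62  0.5 ] w -0.3
toolx deg -100.54813719927778  want -100.55 tilt [ 1.56177675e-03 -4.65719505e-04 -9.99998672e-01]
tool delta mm [-9.7  0.3  1.3] units(40cm) [-0.0243  0.0008  0.0032]
```

>>> send_rows --delta_pos '[[-0.006, 0, 0.003], [-0.006, 0, 0], [-0.006, 0, 0], [-0.003, 0, 0], [0, 0, 0]]' --angular '[[0, 0, 0], [0, 0, 0], [0, 0, 0], [0, 0, 0], [0, 0, 0]]'

```text
clock: 16.53
position: [0.5968, -0.0506, 0.0465]
ee_rot: [0.0, -0.639, 0.769, -0.0]
contact_force: [-0.3, -0.5, 2.7]
width: 0.0001
```

>>> send_rows --delta_pos '[[-0.003, 0, 0], [0, 0, 0]]' --angular '[[0, 0, 0], [0, 0, 0]]'

```text
clock: 16.7
position: [0.597, -0.0497, 0.0465]
ee_rot: [0.0, -0.639, 0.769, -0.0]
contact_force: [-0.1, -1.2, 4.3]
width: 0.0001
```

```bash
python3 - <<'E'
from h import *
to(.0355,-.0681,.0471)
E
```

```text
t 16.70 bed xy [ 35.7 -68.8] z 46.5 Fbed [ 0.08 -1.16  4.33] w 0.1
toolx deg -100.58466320676763  want -100.55 tilt [ 5.85782648e-04 -5.70845211e-04 -9.99999665e-01]
tool delta mm [-0.7  0.2 -0.6] units(40cm) [-0.0017  0.0005 -0.0014]
```

>>> send_rows --delta_pos '[[-0.001, 0, -0.002], [-0.001, 0, 0], [-0.001, 0, 0], [0, 0, 0]]' --angular '[[0, 0, 0], [0, 0, 0], [0, 0, 0], [0, 0, 0]]'

```text
clock: 17.03
position: [0.5967, -0.0486, 0.0469]
ee_rot: [-0.0, -0.639, 0.769, 0.0]
contact_force: [-0.4, -3.0, 0.3]
width: 0.0
```

```bash
python3 - <<'E'
from h import *
to(.0355,-.0681,.0471)
E
```

```text
t 17.03 bed xy [ 35.2 -67.7] z 46.9 Fbed [ 0.19 -2.98  0.29] w 0.0
toolx deg -100.5907235333849  want -100.55 tilt [-5.56422075e-04 -3.86491888e-04 -9.99999771e-01]
tool delta mm [ 0.4 -0.3 -0.2] units(40cm) [ 0.001  -0.0007 -0.0006]
```

>>> send_rows --delta_pos '[[0.03, 0, 0], [0.02, 0, 0], [0, 0, -0.09], [0, 0, -0.1], [0, 0.04, 0]]' --angular '[[0, 0, 0], [0, 0, 0], [0, 0, 0], [0, 0, 0], [0, 0, 0]]'

```text
clock: 17.45
position: [0.5849, -0.0675, 0.1301]
ee_rot: [0.006, -0.638, 0.77, -0.007]
contact_force: [2.3, -0.2, 1.8]
width: -0.0001
```

```bash
python3 - <<'E'
from h import *
to(-.13,.03,.11)
E
```

```text
t 17.45 bed xy [ 27.1 -88.4] z 130.1 Fbed [2.32 0.27 1.75] w -0.1
toolx deg -100.66980310701457  want -100.55 tilt [ 0.01710226 -0.00324409 -0.99984848]
tool delta mm [-118.1  157.6   17.4] units(40cm) [-0.2953  0.3941  0.0435]
```

>>> send_rows --delta_pos '[[-0.058, 0.074, 0], [-0.058, 0.074, 0], [-0.058, 0.074, 0], [-0.058, 0.074, 0], [-0.058, 0.074, 0]]' --angular '[[0, 0, 0], [0, 0, 0], [0, 0, 0], [0, 0, 0], [0, 0, 0]]'

```text
clock: 17.87
position: [0.4519, 0.0768, 0.123]
ee_rot: [0.0, -0.638, 0.77, 0.0]
contact_force: [0.4, 1.4, 0.2]
width: 0.0004
```

>>> send_rows --delta_pos '[[0, 0, 0], [0, 0, 0]]' --angular '[[0, 0, 0], [0, 0, 0]]'

```text
clock: 18.03
position: [0.4518, 0.077, 0.1232]
ee_rot: [-0.0, -0.64, 0.769, 0.0]
contact_force: [0.8, -0.5, -0.4]
width: -0.0002
```

```bash
python3 - <<'E'
from h import *
to(-.125,.03,.055)
E
python3 m2.py 7 .089 .014 .052; python3 prof.py 7 .074 .104;python3 prof.py 7 -.076 -.046
```

```text
t 18.03 bed xy [-130.2   29.3] z 123.2 Fbed [ 0.9  -0.32 -0.37] w -0.2
toolx deg -100.46648176556005  want -100.55 tilt [-3.83059189e-04  3.86480418e-04 -9.99999852e-01]
tool delta mm [-0.7 -5.2 68.2] units(40cm) [-0.0018 -0.0131  0.1705]
top L end y mm 89.14 [ 0.5  0.5 -0.1 -0.1  0.1 -0.3 -0.7  0.8  1.6]
top R end y mm -59.52 [1.5 1.7 1.5 0.  1.1 1.1 1.5 1.1 1.6]
top near edge x [ 8.4  8.2  8.3  8.3 13.7  7.   7.3  6.5  8.3]
top line bed [102.6 102.4  85.4  79.9  77.5] fence [88.8 88.9 89.4]
scene L end y mm 89.59 [ 0.6  1.7  0.2 -0.3 -0.4  6.8  1.6 -0.1  1. ]
scene R end y mm -68.26 [-3.3 -7.3 -7.6 -7.6 -7.   0.8 -7.6 -7.1 -7.8]
scene near edge x [5.4 4.9 5.  5.1 5.3 6.4 6.4 5.4 6.3]
scene line bed [89.9 89.9 92.  79.7 92.8] fence [90.  90.  90.3]
y  [ 74.   75.5  77.   78.5  80.   81.5  83.   84.5  86.   87.5  89.   90.5
  92.   93.5  95.   96.5  98.   99.5 101.  102.5]
top [ 92  93  93  93  93  94  97 101 110 122 138 153 167 176 181 185 186 187
 188 188]
top bedline [186 186 185 183 182 181 179 177 175 173 172 171 171 170 170 169 168 167
 167 166]
scene [118 118 117 117 115 114 114 117 125 137 153 170 183 190 192 192 192 190
 189 188]
scene bedline [188 188 188 190 191 191 188 182 172 159 149 149 160 175 187 191 190 188
 188 188]
y  [-76.  -74.5 -73.  -71.5 -70.  -68.5 -67.  -65.5 -64.  -62.5 -61.  -59.5
 -58.  -56.5 -55.  -53.5 -52.  -50.5 -49.  -47.5]
top [193 193 193 193 192 192 189 185 179 168 155 139 124 112 103 100  99  98
  98  98]
top bedline [194 194 194 194 195 196 196 196 196 196 195 194 194 194 194 194 195 195
 196 196]
scene [193 196 194 185 162 127  90  63  55  62  79  99 115 124 125 123 121 120
 120 120]
scene bedline [187 187 189 190 190 188 186 185 186 186 187 189 191 191 189 187 188 188
 187 187]
```

```bash
python3 - <<'E'
import h
from h import *
bed={"top":([.5752,.0245],-10.59),"scene":([.5729,.0244],-10.47)}
for tag in"067":
  for n in("top","scene"):
    g=cv2.cvtColor(cv2.imread(f"pics/{n}{tag}.png"),cv2.COLOR_BGR2GRAY).astype(np.float32)
    h.setbed(bed[n][0],np.radians(bed[n][1]))
    for y0 in ((-.105,-.02) if tag=="0" else (-.025,.06)):
      x0=.010 if tag=="0" else .033
      X,Y=np.meshgrid(np.arange(-.012,.0121,.0005),np.arange(-.018,.0181,.0005),indexing="ij")
      v=samp(n,g,np.c_[(x0+X).ravel(),(y0+Y).ravel()],.034).reshape(X.shape)
      w=np.clip(np.median(v)-v-8,0,None);w[v<0]=0
      k=np.unravel_index(np.argmax(cv2.GaussianBlur(w,(11,11),3)),w.shape)
      m=(abs(X-X[k])<.006)&(abs(Y-Y[k])<.006);w=w*m
      print(tag,n,y0,np.round([(x0+(w*X).sum()/w.sum())*1e3,(y0+(w*Y).sum()/w.sum())*1e3,v.min(),np.median(v)],2))
a=cv2.imread("pics/scene6.png").astype(int);b=cv2.imread("pics/scene7.png").astype(int)
x,y=proj("scene",np.r_[b2w([.035,.0892])[0],.034])[0].astype(int);print(x,y)
print(a[y-4:y+5,x-7:x+8,1]);print(b[y-4:y+5,x-7:x+8,1])
E
```

```text
0 top -0.105 [  13.99 -114.81   77.46   97.58]
0 top -0.02 [ 10.06 -15.75  75.42  94.05]
0 scene -0.105 [  12.78 -114.96   57.37  119.2 ]
0 scene -0.02 [  9.83 -14.71  46.28 117.63]
6 top -0.025 [ 34.49 -36.09  76.15  96.02]
6 top 0.06 [35.05 63.68 74.99 92.41]
6 scene -0.025 [ 34.29 -35.46  54.92 119.52]
6 scene 0.06 [ 33.96  64.58  58.26 117.44]
7 top -0.025 [ 34.53 -35.45  75.6   96.12]
7 top 0.06 [34.63 65.04 73.76 92.2 ]
7 scene -0.025 [ 34.1  -34.3   59.43 119.72]
7 scene 0.06 [ 33.54  65.76  53.4  117.57]
348 203
[[169 150 127 157 197 203 201 200 199 199 200 201 203 197 169]
 [123 136 197 199 205 203 201 200 200 200 201 204 200 156 122]
 [114 118 149 166 191 203 202 202 202 203 200 187 141 124 161]
 [114 114 117 123 140 164 190 203 206 201 165 134 125 153 196]
 [116 117 116 115 116 122 141 168 183 143 125 151 194 197 203]
 [117 118 118 116 115 114 115 126 134 114 132 197 206 204 201]
 [119 119 116 116 117 118 117 116 115 113 123 164 181 200 196]
 [118 113  94 104 117 119 118 116 116 116 115 120 132 172 206]
 [114  99  63  66  94 117 118 118 119 116 114 117 141 199 213]]
[[170 151 121 158 197 203 201 200 200 199 200 201 203 197 168]
 [123 120 158 198 205 204 201 200 199 200 202 203 200 157 123]
 [114 114 130 159 176 202 203 201 201 203 200 187 141 124 160]
 [115 115 116 121 132 164 191 203 206 201 165 134 126 154 196]
 [116 116 117 115 115 122 140 168 194 145 125 151 193 197 202]
 [117 119 119 117 116 114 116 126 139 116 141 197 206 203 201]
 [119 119 117 115 117 117 117 115 115 113 126 166 191 201 196]
 [117 113  89  82 106 119 118 117 116 115 115 122 136 171 207]
 [116 110  63  61  94 118 118 118 119 116 114 117 141 199 213]]
```

```bash
python3 - <<'E'
import h
from h import *
bed={"top":([.5752,.0245],-10.59),"scene":([.5729,.0244],-10.47)}
M={"top":[(13.99,-114.81),(10.06,-15.75)],"scene":[(12.78,-114.96),(9.83,-14.71)]}
for n in M:
    g=cv2.cvtColor(cv2.imread(f"pics/{n}0.png"),cv2.COLOR_BGR2GRAY).astype(np.float32)
    h.setbed(bed[n][0],np.radians(bed[n][1]))
    m=np.array(M[n])/1e3;u=(m[1]-m[0]);u/=np.linalg.norm(u);nn=np.array([u[1],-u[0]]);c=m.mean(0)
    t=np.arange(-.09,.0901,.0005)
    v=np.mean([samp(n,g,c+t[:,None]*u+s*nn,.034) for s in np.linspace(-.019,.019,25)],0)
    lv=np.median(v[abs(t)<.04])
    for sg in(1,-1):
        tt=t*sg;o=np.argsort(tt);vv=v[o];tt=tt[o];s=tt>.06;vv=vv[s];tt=tt[s]
        hi=np.median(vv[tt>.082]);mid=(lv+hi)/2;k=np.argmax(vv>mid)
        print(n,sg,"end from mark-mid mm",round(1e3*np.interp(mid,vv[k-1:k+1],tt[k-1:k+1]),2),lv,hi)
E
```

```text
top 1 end from mark-mid mm 75.26 96.44128 183.04947
top -1 end from mark-mid mm 74.71 96.44128 184.87798
scene 1 end from mark-mid mm 73.66 117.863174 190.73856
scene -1 end from mark-mid mm 84.41 117.863174 184.84485
```

Where the left end is now:

| Source | End relative to line |
|---|---|
| Punch-mark midpoint, top | +0.6 mm |
| Punch-mark midpoint, scene | +0.7 mm |
| Scene edge | −0.8 mm |

These average near 0 and are within tolerance. The jaw comes next.

>>> send_rows --delta_pos '[[-0.002, 0, 0.05], [0, 0, 0.05], [0, 0, 0.05], [0, 0, 0.02], [0, 0, 0]]' --angular '[[0, 0, 0], [0, 0, 0], [0, 0, 0], [0, 0, 0], [0, 0, 0]]'

```text
clock: 18.55
position: [0.4532, 0.0759, 0.0533]
ee_rot: [-0.002, -0.638, 0.77, 0.001]
contact_force: [0.1, 0.0, 0.4]
width: 0.0002
```

>>> send_rows --delta_pos '[[0, -0.01, 0], [0, -0.01, 0], [0, -0.01, 0], [0, 0, 0], [0, 0, 0]]' --angular '[[0, 0, 0], [0, 0, 0], [0, 0, 0], [0, 0, 0], [0, 0, 0]]'

```text
clock: 18.97
position: [0.4663, 0.0747, 0.0558]
ee_rot: [0.001, -0.639, 0.769, -0.001]
contact_force: [0.0, -0.7, 0.1]
width: 0.0005
```

```bash
python3 - <<'E'
from h import *
to(-.101,.03,.055)
E
```

```text
t 18.97 bed xy [-115.5   29.6] z 55.8 Fbed [ 0.17 -0.66  0.07] w 0.5
toolx deg -100.60522916325161  want -100.55 tilt [ 1.89743995e-03 -5.02752478e-05 -9.99998199e-01]
tool delta mm [ -0.4 -14.5   0.8] units(40cm) [-0.001  -0.0363  0.0021]
```

>>> send_rows --delta_pos '[[0, -0.008, 0], [0, -0.008, 0], [0, -0.006, 0], [0, -0.004, 0], [0, -0.004, 0]]' --angular '[[0, 0, 0], [0, 0, 0], [0, 0, 0], [0, 0, 0], [0, 0, 0]]'

```text
clock: 19.38
position: [0.4774, 0.0725, 0.0551]
ee_rot: [0.0, -0.639, 0.769, -0.0]
contact_force: [-0.3, -0.2, -0.2]
width: 0.0002
```

>>> send_rows --delta_pos '[[0, -0.004, 0], [0, -0.004, 0], [0, -0.004, 0], [0, -0.004, 0], [0, -0.004, 0]]' --angular '[[0, 0, 0], [0, 0, 0], [0, 0, 0], [0, 0, 0], [0, 0, 0]]'

```text
clock: 19.8
position: [0.4842, 0.0712, 0.055]
ee_rot: [-0.001, -0.639, 0.769, 0.001]
contact_force: [-2.8, 1.3, 1.6]
width: 0.0001
```

>>> send_rows --delta_pos '[[0, -0.005, 0], [0, -0.005, 0], [0, -0.005, 0], [0, -0.005, 0], [0, -0.005, 0]]' --angular '[[0, 0, 0], [0, 0, 0], [0, 0, 0], [0, 0, 0], [0, 0, 0]]'

```text
clock: 20.22
position: [0.4944, 0.0692, 0.0548]
ee_rot: [-0.0, -0.639, 0.769, 0.0]
contact_force: [-3.0, 1.6, 0.9]
width: 0.0001
```

```bash
python3 - <<'E'
from h import *
st()
E
```

```text
t 20.22 bed xy [-86.9  29.4] z 54.8 Fbed [-3.21  1.05  0.85] w 0.1
```

>>> send_rows --delta_pos '[[0, -0.005, 0], [0, -0.005, 0], [0, -0.005, 0], [0, -0.005, 0], [0, -0.005, 0]]' --angular '[[0, 0, 0], [0, 0, 0], [0, 0, 0], [0, 0, 0], [0, 0, 0]]'

```text
clock: 20.63
position: [0.5046, 0.0673, 0.0548]
ee_rot: [-0.0, -0.639, 0.769, 0.0]
contact_force: [-2.9, 0.7, -0.9]
width: -0.0002
```

>>> send_rows --delta_pos '[[0, -0.005, 0], [0, -0.005, 0], [0, -0.005, 0], [0, -0.005, 0], [0, -0.005, 0]]' --angular '[[0, 0, 0], [0, 0, 0], [0, 0, 0], [0, 0, 0], [0, 0, 0]]'

```text
clock: 21.05
position: [0.5145, 0.0655, 0.0549]
ee_rot: [-0.0, -0.639, 0.769, 0.0]
contact_force: [-2.6, 0.7, -2.1]
width: 0.0001
```

>>> send_rows --delta_pos '[[0, -0.005, 0], [0, -0.005, 0], [0, -0.004, 0], [0, -0.004, 0], [0, -0.003, 0]]' --angular '[[0, 0, 0], [0, 0, 0], [0, 0, 0], [0, 0, 0], [0, 0, 0]]'

```text
clock: 21.47
position: [0.523, 0.0639, 0.0551]
ee_rot: [0.0, -0.639, 0.769, -0.0]
contact_force: [-3.8, 1.8, -3.1]
width: -0.0001
```

```bash
python3 - <<'E'
from h import *
st()
E
```

```text
t 21.47 bed xy [-57.9  29.4] z 55.1 Fbed [-4.02  1.05 -3.09] w -0.1
```

>>> send_rows --delta_pos '[[0, -0.003, 0], [0, -0.003, 0], [0, -0.003, 0], [0, -0.003, 0], [0, -0.003, 0]]' --angular '[[0, 0, 0], [0, 0, 0], [0, 0, 0], [0, 0, 0], [0, 0, 0]]'

```text
clock: 21.88
position: [0.5287, 0.0628, 0.0551]
ee_rot: [-0.0, -0.639, 0.769, -0.0]
contact_force: [-3.0, 0.7, -2.0]
width: -0.0001
```

>>> send_rows --delta_pos '[[0, -0.003, 0], [0, -0.003, 0], [0, -0.003, 0]]' --angular '[[0, 0, 0], [0, 0, 0], [0, 0, 0]]'

```text
clock: 22.13
position: [0.5323, 0.0622, 0.0551]
ee_rot: [-0.0, -0.639, 0.769, -0.0]
contact_force: [-3.4, -0.2, -1.1]
width: 0.0002
```

>>> send_rows --delta_pos '[[0, -0.003, 0], [0, -0.003, 0]]' --angular '[[0, 0, 0], [0, 0, 0]]'

```text
clock: 22.3
position: [0.5347, 0.0617, 0.0551]
ee_rot: [-0.0, -0.639, 0.769, -0.0]
contact_force: [-3.8, -1.3, -1.4]
width: -0.0001
```

```bash
python3 - <<'E'
from h import *
st()
E
```

```text
t 22.30 bed xy [-46.   29.4] z 55.1 Fbed [-3.53 -2.   -1.44] w -0.1
```

>>> send_rows --delta_pos '[[0, -0.002, 0], [0, -0.002, 0]]' --angular '[[0, 0, 0], [0, 0, 0]]'

```text
clock: 22.47
position: [0.5362, 0.0614, 0.0551]
ee_rot: [-0.0, -0.639, 0.769, -0.0]
contact_force: [-5.3, 0.8, -1.4]
width: 0.0
```

>>> send_rows --delta_pos '[[0, -0.002, 0], [0, -0.002, 0]]' --angular '[[0, 0, 0], [0, 0, 0]]'

```text
clock: 22.63
position: [0.5363, 0.0614, 0.0551]
ee_rot: [-0.001, -0.639, 0.769, 0.001]
contact_force: [-7.3, 1.0, 1.9]
width: -0.0004
```

```bash
python3 - <<'E'
from h import *
st()
E
```

```text
t 22.63 bed xy [-44.4  29.4] z 55.1 Fbed [-7.4  -0.4   1.91] w -0.4
```

>>> send_rows --delta_pos '[[0, -0.002, 0], [0, 0, 0]]' --angular '[[0, 0, 0], [0, 0, 0]]'

```text
clock: 22.8
position: [0.5364, 0.0614, 0.0551]
ee_rot: [-0.002, -0.639, 0.769, 0.002]
contact_force: [-7.5, 1.2, 2.4]
width: 0.0
```

>>> send_rows --delta_pos '[[0, -0.001, 0], [0, 0, 0]]' --angular '[[0, 0, 0], [0, 0, 0]]'

```text
clock: 22.97
position: [0.5363, 0.0614, 0.0551]
ee_rot: [-0.002, -0.639, 0.769, 0.002]
contact_force: [-9.5, 1.4, 3.3]
width: 0.0001
```

>>> send_rows --delta_pos '[[0, -0.001, 0], [0, 0, 0]]' --angular '[[0, 0, 0], [0, 0, 0]]'

```text
clock: 23.13
position: [0.5363, 0.0614, 0.0551]
ee_rot: [-0.002, -0.639, 0.769, 0.002]
contact_force: [-8.1, 1.8, 5.0]
width: 0.0004
```

```bash
python3 - <<'E'
from h import *
st()
E
```

```text
t 23.13 bed xy [-44.3  29.4] z 55.1 Fbed [-8.29  0.29  5.01] w 0.4
```

>>> send_rows --delta_pos '[[0, -0.001, 0], [0, -0.001, 0], [0, 0, 0]]' --angular '[[0, 0, 0], [0, 0, 0], [0, 0, 0]]'

```text
clock: 23.38
position: [0.5364, 0.0614, 0.0551]
ee_rot: [-0.003, -0.639, 0.769, 0.003]
contact_force: [-10.1, 1.3, 6.3]
width: 0.0001
```

>>> send_rows --delta_pos '[[0, -0.001, 0], [0, 0, 0]]' --angular '[[0, 0, 0], [0, 0, 0]]'

```text
clock: 23.55
position: [0.5364, 0.0614, 0.0551]
ee_rot: [-0.003, -0.639, 0.769, 0.003]
contact_force: [-10.8, 2.8, 7.1]
width: 0.0003
```

>>> send_rows --delta_pos '[[0, 0, 0]]' --angular '[[0, 0, 0]]'

```text
clock: 23.63
position: [0.5364, 0.0614, 0.0551]
ee_rot: [-0.003, -0.639, 0.769, 0.003]
contact_force: [-10.8, 2.0, 6.4]
width: -0.0002
```

>>> send_rows --delta_pos '[[0, 0, 0]]' --angular '[[0, 0, 0]]'

```text
clock: 23.72
position: [0.5364, 0.0614, 0.0551]
ee_rot: [-0.003, -0.639, 0.769, 0.003]
contact_force: [-10.7, 2.0, 6.8]
width: 0.0003
```

```bash
python3 - <<'E'
from h import *
st()
E
```

```text
t 23.72 bed xy [-44.2  29.4] z 55.1 Fbed [-10.9    0.02   6.76] w 0.3
```

>>> send_rows --delta_pos '[[0, -0.001, 0], [0, 0, 0]]' --angular '[[0, 0, 0], [0, 0, 0]]'

```text
clock: 23.88
position: [0.5364, 0.0614, 0.0551]
ee_rot: [-0.003, -0.639, 0.769, 0.003]
contact_force: [-11.7, 1.9, 6.9]
width: 0.0001
```

>>> send_rows --delta_pos '[[0, -0.001, 0], [0, 0, 0]]' --angular '[[0, 0, 0], [0, 0, 0]]'

```text
clock: 24.05
position: [0.5364, 0.0614, 0.0551]
ee_rot: [-0.003, -0.639, 0.769, 0.004]
contact_force: [-11.8, 2.1, 7.9]
width: 0.0001
```

>>> send_rows --delta_pos '[[0, 0, 0]]' --angular '[[0, 0, 0]]'

```text
clock: 24.13
position: [0.5365, 0.0614, 0.0551]
ee_rot: [-0.003, -0.639, 0.769, 0.003]
contact_force: [-13.5, 2.6, 7.7]
width: 0.0
```

>>> send_rows --delta_pos '[[0, 0, 0]]' --angular '[[0, 0, 0]]'

```text
clock: 24.22
position: [0.5364, 0.0614, 0.0551]
ee_rot: [-0.003, -0.639, 0.769, 0.003]
contact_force: [-11.5, 2.1, 7.3]
width: 0.0003
```

```bash
python3 - <<'E'
from h import *
st()
E
```

```text
t 24.22 bed xy [-44.2  29.4] z 55.1 Fbed [-11.68  -0.05   7.34] w 0.3
```

Push averages about 12.5 N. Less 3.2 N of drag, the nip is about 9.3 N. I let go straight back.

>>> send_rows --delta_pos '[[0, 0.005, 0], [0, 0.01, 0], [0, 0.02, 0], [0, 0.04, 0], [0, 0.05, 0]]' --angular '[[0, 0, 0], [0, 0, 0], [0, 0, 0], [0, 0, 0], [0, 0, 0]]'

```text
clock: 24.63
position: [0.495, 0.0696, 0.0559]
ee_rot: [0.003, -0.639, 0.77, -0.002]
contact_force: [0.0, 0.2, 0.1]
width: 0.0001
```

>>> send_rows --delta_pos '[[0, 0.03, -0.04], [0, 0.03, -0.08], [0, 0.03, -0.08], [0, 0.05, 0], [0, 0, 0]]' --angular '[[0, 0, 0], [0, 0, 0], [0, 0, 0], [0, 0, 0], [0, 0, 0]]'

```text
clock: 25.05
position: [0.4359, 0.0805, 0.1372]
ee_rot: [0.002, -0.639, 0.769, -0.001]
contact_force: [-1.5, 1.0, -1.1]
width: -0.0
```

```bash
python3 - <<'E'
from h import *
st()
E
python3 m2.py 8 .089 .014 .052
python3 - <<'E'
import h
from h import *
bed={"top":([.5752,.0245],-10.59),"scene":([.5729,.0244],-10.47)}
for tag in"8":
  for n in("top","scene"):
    g=cv2.cvtColor(cv2.imread(f"pics/{n}{tag}.png"),cv2.COLOR_BGR2GRAY).astype(np.float32)
    h.setbed(bed[n][0],np.radians(bed[n][1]))
    for y0 in (-.025,.06):
      x0=.033
      X,Y=np.meshgrid(np.arange(-.012,.0121,.0005),np.arange(-.018,.0181,.0005),indexing="ij")
      v=samp(n,g,np.c_[(x0+X).ravel(),(y0+Y).ravel()],.034).reshape(X.shape)
      w=np.clip(np.median(v)-v-8,0,None)
      k=np.unravel_index(np.argmax(cv2.GaussianBlur(w,(11,11),3)),w.shape)
      w=w*((abs(X-X[k])<.006)&(abs(Y-Y[k])<.006))
      print(tag,n,y0,np.round([(x0+(w*X).sum()/w.sum())*1e3,(y0+(w*Y).sum()/w.sum())*1e3],2))
sc=cv2.imread('pics/scene8.png');t=cv2.imread('pics/top8.png')
cv2.imwrite('pics/sc8b.png',cv2.resize(sc[155:295,215:415],None,fx=4,fy=4,interpolation=cv2.INTER_CUBIC))
cv2.imwrite('pics/t8b.png',cv2.resize(t[120:230,190:360],None,fx=4.5,fy=4.5,interpolation=cv2.INTER_CUBIC))
E
```

```text
t 25.05 bed xy [-146.6   29.8] z 137.2 Fbed [-1.62  0.74 -1.13] w -0.0
top L end y mm 88.89 [ 0.2 -0.8 -0.1 -0.2 -0.1 -0.5 -0.  -0.2  2.3]
top R end y mm -60.14 [ 1.5  0.3  0.3 -0.1  0.4  1.2  0.9  1.1  1.3]
top near edge x [ 8.3  8.3  9.1  8.2 12.2 12.5 12.3  8.2  8.3]
top line bed [87.9 89.6 85.7 79.9 77.5] fence [89.1 89.2 89.3]
scene L end y mm 89.1 [ 0.3 -0.1  0.1 -0.3 -0.6  6.8  1.5 -0.1  1. ]
scene R end y mm -68.14 [-3.5 -7.1 -7.6 -7.6 -7.   0.9 -7.6 -7.1 -7.8]
scene near edge x [5.3 5.  5.  5.5 9.5 8.8 8.2 5.4 6.3]
scene line bed [89.9 89.9 92.8 79.8 93.1] fence [90.  90.  90.3]
8 top -0.025 [ 34.5  -35.63]
8 top 0.06 [34.69 64.55]
8 scene -0.025 [ 34.27 -34.24]
8 scene 0.06 [33.79 65.82]
```

View pics/sc8b.png

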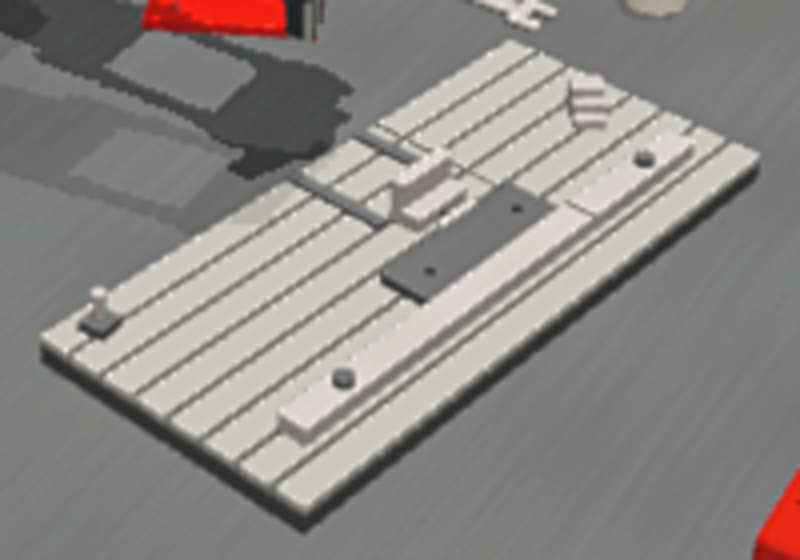

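View pics/t8b.png

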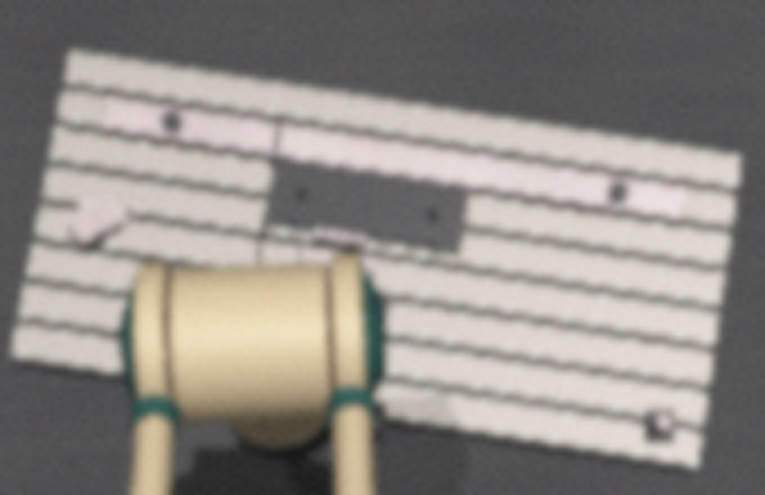

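The flat lies flush, with its left end in line with the scribed line on the fence. In the scene crop the end is at (545,207) and the line at (575,207). The nose bears on the flat and the robot is clear. I hand in.

```bash
python3 -c "
from rig import manip
print(manip.sign_off(), manip.get_state()['clock'])"
```

```text
the job is handed in; nothing more can be done
the job is handed in; nothing more can be done
```

I pushed the flat square against the fence, slid it left to the scribed line, then pushed the jaw up until it nipped the flat. I backed the gripper clear and handed the job in at about 25 s.

- **Forces:** I read the force only at the end of each move. Nothing read on the flat was above 7 N sideways. The final push on the jaw read 12–13.5 N; less the roughly 3 N of drag, the nip is about 9–10 N.
- **End on the line:** My last checks disagree slightly:

| Check | End relative to line |
|---|---|
| Punch marks, top view | +0.3 mm |
| Punch marks, scene view | +0.8 mm |
| End edge, scene view | about −0.8 mm |

  - The end edge in the top view was no use, because it merges with the black line.
  - All of these are within the 2 mm allowed.
- **Flush to the fence:** In the top view the near edge is straight and parallel to the fence where the jaw does not cover it. Both views put the edge nearer the robot than flush (8.3 mm top, about 5 mm scene, against 10 mm). I put that down to the flat's shadow. When I first pushed it up, the gripper's position agreed with flush.
- **Jaw and other things:** The jaw's nose is against the flat in the last pictures. The step block and slot nut on the bed look unmoved. I did not check the things on the bench one by one, but the gripper worked only over the bed there and crossed the bench with its tips about 11 cm up or higher.

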